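# Sweep the brass weights through the gate into their box

### The job

Clear the three brass weights off the white deck: push them with the fingertips, one at a time, through the narrow gate in the blue fence so that each drops into the cork-floored well behind it. Only slide them, do not pick them up, and leave the amber jar, the brush and the bottle where they are.

Things in the scene. Friction and masses are not known exactly. Their poses are not given: they have to be found in the camera images.
- weight_box: fixed wooden box on the table, 258 mm long (x), 280 mm wide (y): white deck, blue fence across it with one gate, well behind. Origin: on the table below the middle of the gate, in the fence's face towards the deck; x points from the deck through the gate into the well, z up.
- deck (a point): middle of the flat white deck's surface, 64 mm above the table, same axes as the box. In the box's frame the deck spans x = -160 to 0 mm, y = -140 to 140 mm; no rim at its sides and back. It ends at x = 0 in the gate, where the open well begins.
- gate (a point): middle of the gate at deck level (box x = 0, y = 0): a 40 mm wide gap, the only one, in the blue fence (x = 0 to 7 mm, 18 mm above the deck). Steel posts at both sides, diameter 11 mm, centres at x = 3.5, y = +-25.5 mm, 20 mm above the deck, 2 mm proud of the fence on the deck side.
- well (a point): middle of the well's cork floor, 8 mm above the table, 56 mm below the deck. The well is open above; inside it spans x = 0 to 92 mm, y = -47 to 47 mm in the box's frame, its walls 68 mm above the table.
- weight1: brass disc weight, diameter 32 mm, 12 mm thick, about 80 g, lying flat on the white deck. Origin at its centre, so 70 mm above the table while it is on the deck. The three weights are alike; it slides when pushed and tips into the well once its centre has passed the deck's edge.
- weight2: brass disc weight, diameter 32 mm, 12 mm thick, about 80 g, lying flat on the white deck. Origin at its centre, so 70 mm above the table while it is on the deck. The three weights are alike; it slides when pushed and tips into the well once its centre has passed the deck's edge.
- weight3: brass disc weight, diameter 32 mm, 12 mm thick, about 80 g, lying flat on the white deck. Origin at its centre, so 70 mm above the table while it is on the deck. The three weights are alike; it slides when pushed and tips into the well once its centre has passed the deck's edge.
- amber_jar: small amber glass jar with a black cap, diameter 28 mm, 40 mm tall, about 50 g, standing upright on the white deck among the weights; leave it. Origin: centre of its underside.
- brush: brush 190 mm long lying on the table beside the box, along its own x axis; leave it. Origin: near its middle, on its underside.
- solvent_bottle: white plastic bottle with a blue cap, diameter 56 mm, 120 mm tall, standing on the table beside the box; leave it. Origin: centre of its underside.

How it is judged:
By the outcome, as a careful person would: the job done as asked, in the order asked, and still so for the second after the job is handed in, with the robot touching nothing.
It also fails if it takes over 72 s, if anything falls off the work surface, if the arm or the gripper's body presses on something with over 40 N, if the wrist force passes 120 N, or if a joint passes its speed limit or range.

### The arm

A 6-joint arm with a two-finger parallel gripper is mounted at the origin on the work surface. World frame = base frame: x ahead of the robot, y to its left, z up, the work surface at z = 0. Lengths are in m, angles in rad, forces in N, time in s.
With the tool pointing down it reaches from about 0.325 to 0.85 m from the base axis. Payload 4.4 kg.
Tool frame: the origin (TCP) lies on the front face of the gripper's body, between the roots of the fingers; the fingertips stand 97 mm ahead of it and the grasp point (between the pads) lies 78 mm ahead of it; z points along the fingers, y is the direction in which the jaws open and shut (so a half turn about z gives the same grasp; the last joint's range is limited). The gripper opens to 94 mm and grips with 3 to 60 N. Pads are 16 mm wide; open, the fingers measure 119 mm over their backs; the gripper's body (75 mm by 177 mm) begins 78 mm behind the grasp point.
Start: joints at [1.145, 0.207, 1.542, -0, 1.393, -0.15], TCP at [0.157, 0.553, 0.303] pointing down, gripper open.
Joint ranges: [-2.73, 2.73], [-0.86, 2.22], [0.23, 2.46], [-1.11, 4.25], [0.08, 2.63], [-2.82, 2.82]. Speed limits (rad/s): [2.79, 2.79, 3.14, 3.14, 3.14, 3.14].

### API

Orientations are given as a 3x3 rotation matrix whose columns are the frame's x, y, z axes.
In Python, from bench import env, imaging, order, nets gives the robot as it stands.
- The arm moves only by the shell command python3 -m jog 'ROWS' [FORCE]. ROWS is JSON, a list of rows, each an object with "dp": the shift along the world's x, y, z in mm, a list of three; "rot": the turn, a rotation vector about the world's x, y, z in rad, a list of three; "grip": the closure, from -1 (fully open) to 1 (shut). In form: [{"dp": [dx, dy, dz], "rot": [ax, ay, az], "grip": grip}, ...]. A call has 1 to 20 rows; each row shifts and turns the commanded pose from where the row before left it; what a row does not reach is not made up. A row lasts 1/10 s, in which the tool goes at most 50 mm and 8.59 degrees, less where a joint would pass 70% of its speed; a pose out of reach is approached as far as the arm can. A call is refused whole if a number of a shift passes 50 or a number of a turn 0.15, either way. A call with a gripper value outside its range is refused whole. The fingers move at their own pace and stop on an object; FORCE is the grip in N (left out, the last holds). Time passes only in rows, so rows that do not move let the fingers close. It gives the time, the measured TCP pose, the force and the opening at its end, in the units of the state.
- env.get_state(): the state, without advancing time (a new reading comes with each control period).
- imaging.snapshot(name): name is "scene" or "side" or "wrist"; returns a dict with "pixels" (480x640x3 uint8, red, green, blue), "camera_matrix" (3x3 intrinsics, pixels), "xyz" and "orientation" of the camera in the world; the wrist camera has in their place "tool_from_camera" (4x4, takes a point from camera to tool coordinates, whose origin is the TCP and whose axes are the flange's). Camera axes: x right, y down, z forward; pixel columns grow to the right and rows downward; lengths in m; the calibration is good to about 2 mm. A picture is of the moment at which its call begins: read the wrist's pose just before it. There is no depth.
- order.hand_in(): hands the job in, once; it reports no verdict.
Trained networks look in the newest picture that a camera, given by its name, has taken for a name from the list of things; names that differ only in an ending like _2 or _b are one class to them, and where a whole thing is asked for, a point or a joint stands for the part that bears it (a point fixed in the world has none). Each returns a list of dicts, best first, with "confidence" (0 to 1); they miss things now and then, are a little off and sometimes report something else, mostly with a low value. They report only what shows in the picture. A call takes as long as a camera call.
- nets.silhouettes(camera, thing): "pixels" (480x640 bool, what is visible of it).
- nets.pinpoint(camera, thing): "location" ([x, y, z] in m, in world coordinates, good to about 4 mm: a listed point, or the origin of a listed thing).
The state is a dict: "time": time; "joints": joint angles; "dq": joint speeds; "joint_efforts": joint torques, N m; "eef_pos": TCP position; "ee_rot": TCP orientation; "contact_force": force on the tool from outside, world axes, zero at the start; "wrist_torque": the same for the moment, N m; "grip_width": finger opening in m.
Only numpy, scipy, OpenCV 4.12 (cv2) and the standard library are available. Lean on these libraries where they do the work, as an engineer would, in place of code of your own. Each camera call takes 0.05 s, during which the arm holds its last target.

## Working session

There is one attempt and no reset: what is moved stays moved. The work goes in short steps, Python scripts to look and compute and a shell command to move; the robot and the scene stay as the last step left them, time stands still between calls to the robot, and variables do not carry over. Pictures are saved under pics/ and viewed, and the job is handed in when it is done.

```bash
mkdir -p pics; ls; python3 - <<'E'
from bench import env, imaging, order, nets
import cv2
s=env.get_state(); print(s)
for c in ["scene","side","wrist"]:
    p=imaging.snapshot(c); cv2.imwrite(f"pics/{c}0.png",p["pixels"][:,:,::-1])
    for t in ["weight_box","deck","gate","well","weight1","amber_jar","brush","solvent_bottle"]:
        try:
            r=nets.pinpoint(c,t); print(c,t,[( [round(float(v),4) for v in d["location"]],round(d["confidence"],2)) for d in r])
        except Exception as e: print(c,t,e)
print(env.get_state()["time"])
E
```

```text
pics
{'time': 0.0, 'joints': array([ 1.14446336e+00,  2.07412724e-01,  1.54293947e+00, -3.62862947e-05,
        1.39350065e+00, -1.50513401e-01]), 'dq': array([-0.00190586, -0.00034378,  0.00106877,  0.0008853 , -0.00027201,
       -0.00139719]), 'joint_efforts': array([-1.59325715e-03, -3.70879698e+01, -2.81413919e+01,  6.95944391e-02,
        3.61273193e-02, -1.78129194e-04]), 'eef_pos': array([0.15637321, 0.55271586, 0.30150158]), 'ee_rot': array([[-9.62203940e-01,  2.72328411e-01, -9.02147005e-04],
       [ 2.72329736e-01,  9.62201756e-01, -2.07264729e-03],
       [ 3.03606689e-04, -2.23999085e-03, -9.99997445e-01]]), 'contact_force': array([ 0.33172428, -0.73957659,  0.13587375]), 'wrist_torque': array([-0.00230099, -0.00892444, -0.03884929]), 'grip_width': 0.0940513177872912}
scene weight_box [([0.5098, -0.013, 0.068], 0.71), ([0.6216, -0.0063, -0.0003], 0.67)]
scene deck [([0.5476, 0.0202, 0.0625], 0.68)]
scene gate [([0.6175, -0.0002, 0.0627], 0.6)]
scene well [([0.6587, -0.0256, 0.0078], 0.92)]
scene weight1 [([0.5937, 0.1015, 0.0719], 0.71), ([0.5072, -0.0142, 0.0661], 0.68
[... 259 characters left out ...]
side weight_box [([0.6204, -0.0061, 0.0017], 0.74)]
side deck [([0.5475, 0.0235, 0.0658], 0.93)]
side gate [([0.6178, -0.0013, 0.0622], 0.91)]
side well [([0.475, 0.4306, -0.0039], 0.46), ([0.5046, -0.0051, 0.069], 0.18)]
side weight1 [([0.5341, 0.0795, 0.0693], 0.75), ([0.5037, -0.0089, 0.0714], 0.64), ([0.5948, 0.1016, 0.0713], 0.59), ([0.6159, -0.0058, 0.0011], 0.29)]
side amber_jar [([0.5336, 0.0769, 0.07], 0.63), ([0.5258, -0.0681, 0.065], 0.48)]
side brush [([0.4768, -0.3819, -0.0001], 0.91)]
side solvent_bottle [([0.4775, 0.4295, -0.001], 0.85)]
wrist weight_box []
wrist deck []
wrist gate []
wrist well []
wrist weight1 []
wrist amber_jar []
wrist brush []
wrist solvent_bottle []
1.35
```

View pics/scene0.png

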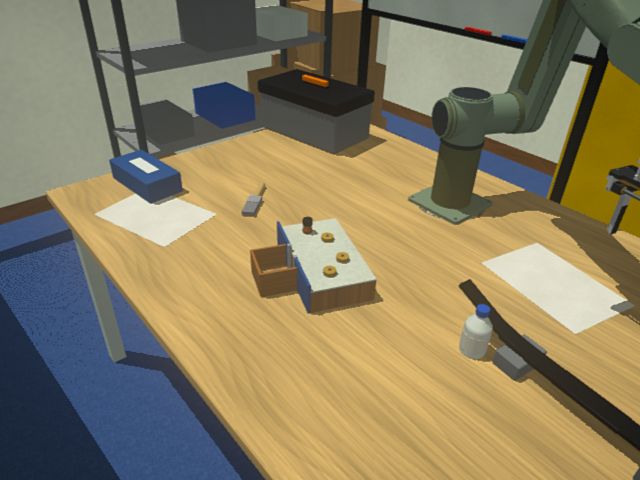

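View pics/side0.png

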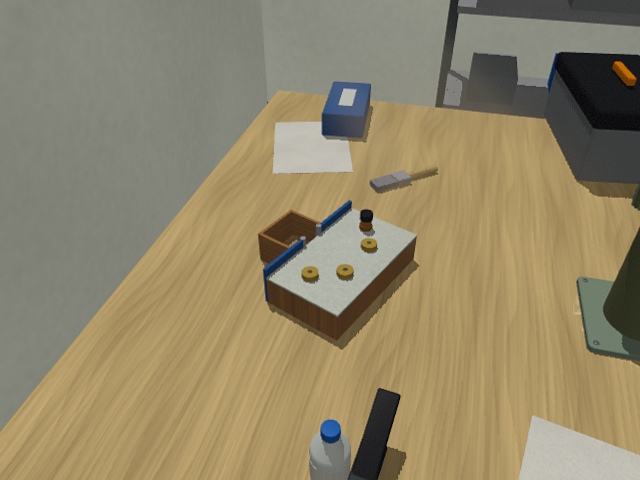

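The scene view shows the deck at about (325,260). The weights are at (327,237), (342,257) and (330,271), the jar is at (307,225), and the gate is on the far side at (292,255). Next I'll move above the deck and measure with the wrist camera.

```bash
python3 -m jog '[{"dp":[28,-40,0],"rot":[0,0,0],"grip":-1},{"dp":[28,-40,0],"rot":[0,0,0],"grip":-1},{"dp":[28,-40,0],"rot":[0,0,0],"grip":0.5},{"dp":[28,-40,0],"rot":[0,0,0],"grip":0.5},{"dp":[28,-40,0],"rot":[0,0,0],"grip":0.5},{"dp":[28,-40,0],"rot":[0,0,0],"grip":0.5},{"dp":[28,-40,0],"rot":[0,0,0],"grip":0.5},{"dp":[28,-40,0],"rot":[0,0,0],"grip":0.5},{"dp":[28,-40,0],"rot":[0,0,0],"grip":0.5},{"dp":[28,-40,0],"rot":[0,0,0],"grip":0.5},{"dp":[28,-40,10],"rot":[0,0,0],"grip":0.5},{"dp":[28,-40,10],"rot":[0,0,0],"grip":0.5},{"dp":[14,-30,10],"rot":[0,0,0],"grip":0.5},{"dp":[0,0,0],"rot":[0,0,0],"grip":0.5},{"dp":[0,0,0],"rot":[0,0,0],"grip":0.5}]' 20
python3 - <<'E'
from bench import env, imaging, order, nets
import cv2
s=env.get_state(); p=imaging.snapshot("wrist"); cv2.imwrite("pics/w1.png",p["pixels"][:,:,::-1]);print(p["tool_from_camera"],p["camera_matrix"],s["eef_pos"],s["grip_width"])
E
```

```text
time: 2.85
eef_pos: [0.5067, 0.0428, 0.3327]
ee_rot: [[-0.962, 0.274, -0.0], [0.274, 0.962, 0.001], [0.0, 0.001, -1.0]]
contact_force: [0.5, 0.3, -0.8]
grip_width: 0.0237
[[-3.39772769e-04 -9.64821233e-01 -2.62906587e-01  7.72256507e-02]
 [ 9.99999696e-01 -1.43186647e-04 -7.66900329e-04  3.75994494e-04]
 [ 7.02277008e-04 -2.62906767e-01  9.64820988e-01 -8.27464131e-02]
 [ 0.00000000e+00  0.00000000e+00  0.00000000e+00  1.00000000e+00]] [[416.13428282   0.         316.60923825]
 [  0.         416.13428282 235.35043581]
 [  0.           0.           1.        ]] [0.50669643 0.04281157 0.33266647] 0.02366707119834085
```

```bash
ls pics
```

```text
scene0.png
side0.png
w1.png
wrist0.png
```

View pics/w1.png

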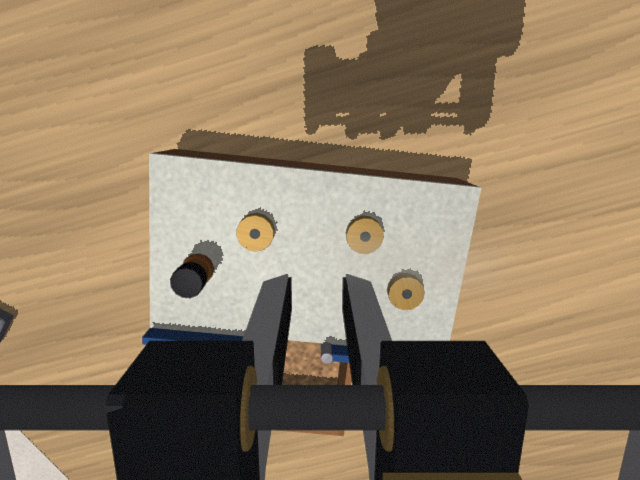

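The wrist view shows the deck's back corners at (150,154) and (480,187). The weights are at (255,233), (365,236) and (406,293), the jar cap is at (188,280), and one gate post is at (327,353). I'll compute positions from these.

```bash
cat > h.py <<'E'
from bench import env, imaging, order, nets
import cv2, numpy as np
def snap(cam,name=None):
    s=env.get_state(); p=imaging.snapshot(cam)
    if name: cv2.imwrite(f"pics/{name}.png",p["pixels"][:,:,::-1])
    K=p["camera_matrix"]
    if cam=="wrist":
        T=np.eye(4);T[:3,:3]=s["ee_rot"];T[:3,3]=s["eef_pos"];T=T@p["tool_from_camera"];R,c=T[:3,:3],T[:3,3]
    else: R,c=np.array(p["orientation"]),np.array(p["xyz"])
    return K,R,c,p
def ray(V,u,v,z):
    K,R,c,_=V; d=R@np.linalg.solve(K,[u,v,1.]); return c+d*(z-c[2])/d[2]
def proj(V,P):
    K,R,c,_=V; q=K@(R.T@(np.array(P)-c)); return q[:2]/q[2]
def sils(V,cam,thing,z):
    out=[]
    for d in nets.silhouettes(cam,thing):
        m=d["pixels"]; v,u=np.nonzero(m)
        out.append((round(float(d["confidence"]),2),len(u),np.round(ray(V,u.mean(),v.mean(),z),4).tolist(),(int(u.mean()),int(v.mean()))))
    return out
import os,json
if os.path.exists("box.json"):
    B=json.load(open("box.json")); a=B["yaw"]; ex=np.array([np.cos(a),np.sin(a)]); ey=np.array([-ex[1],ex[0]]); o=np.array(B["o"])
    def tobox(p): d=np.array(p)[:2]-o; return np.round(1e3*np.array([d@ex,d@ey]),1)
    def toworld(x,y): return o+ex*x/1e3+ey*y/1e3
E
python3 - <<'E'
from h import *
V=snap("wrist")
for u,v in [(150,154),(480,187),(150,325),(453,340)]:print("edge",ray(V,u,v,.064).round(4))
print("post",ray(V,327,353,.084).round(4))
for u,v in [(255,233),(365,236),(406,293)]:print("w",ray(V,u,v,.076).round(4))
for c in ["wrist","scene","side"]:
    if c!="wrist":V=snap(c)
    print(c,sils(V,c,"weight1",.071))
    print(c,[(d["location"],d["confidence"]) for d in nets.pinpoint(c,"gate")+nets.pinpoint(c,"deck")])
# refine deck corners with white mask
V=snap("wrist");im=V[3]["pixels"].astype(int)
m=((im.min(2)>170)&(im.max(2)-im.min(2)<35)).astype(np.uint8)
n,l,st,_=cv2.connectedComponentsWithStats(m);k=1+st[1:,4].argmax();m=l==k
# back edge: topmost per column
us=np.arange(170,470,5);vs=np.array([np.nonzero(m[:,u])[0].min() for u in us]);
P=np.array([ray(V,u,v,.064)[:2] for u,v in zip(us,vs)]);f=np.polyfit(P[:,1],P[:,0],1);print("back dx/dy",f,(P[:,0]-np.polyval(f,P[:,1])).std())
for nm,fn in(("left",lambda r:np.nonzero(r)[0].min()),("right",lambda r:np.nonzero(r)[0].max())):
    vv=np.arange(200,315,5);uu=np.array([fn(m[v]) for v in vv]);P=np.array([ray(V,u,v,.064)[:2] for u,v in zip(uu,vv)]);f=np.polyfit(P[:,0],P[:,1],1);print(nm,"dy/dx",f,(P[:,1]-np.polyval(f,P[:,0])).std())
E
```

```text
edge [ 0.4185 -0.0751  0.064 ]
edge [0.5205 0.1837 0.064 ]
edge [ 0.5643 -0.1335  0.064 ]
edge [0.6563 0.1342 0.064 ]
post [0.6256 0.0196 0.084 ]
w [ 0.5043 -0.0096  0.076 ]
w [0.5321 0.079  0.076 ]
w [0.5922 0.1009 0.076 ]
wrist [(0.83, 1141, [0.5331, 0.0779, 0.071], (363, 235)), (0.82, 1055, [0.5937, 0.1002, 0.071], (404, 292)), (0.64, 1139, [0.5052, -0.011, 0.071], (254, 232))]
wrist [([0.6223, -0.0055, 0.066], 0.58), ([0.5462, 0.0256, 0.0678], 0.86)]
scene [(0.72, 173, [0.5122, -0.0885, 0.071], (306, 224)), (0.69, 125, [0.5985, 0.1022, 0.071], (328, 271)), (0.63, 87, [0.5092, -0.0098, 0.071], (326, 237)), (0.55, 112, [0.5384, 0.08, 0.071], (341, 257))]
scene [([0.6177, -0.0018, 0.0618], 0.72), ([0.5488, 0.0197, 0.0613], 0.57), ([0.4714, 0.4292, 0.0034], 0.33)]
side [(0.64, 168, [0.5054, -0.0062, 0.071], (368, 245)), (0.64, 203, [0.5333, 0.0812, 0.071], (344, 271)), (0.55, 723, [0.4748, -0.2733, 0.071], (403, 177)), (0.53, 203, [0.593, 0.1037, 0.071], (309, 274))]
side [([0.6183, -0.0039, 0.0607], 0.87), ([0.5514, 0.0239, 0.0651], 0.79)]
back dx/dy [0.39963876 0.44938915] 0.00027826256820198756
left dy/dx [-0.40102934  0.091561  ] 1.5548068541254235e-17
right dy/dx [-0.40371233  0.39388448] 0.00024752307253229894
```

```bash
echo '{"yaw":-0.3806,"o":[0.6192,-0.0062]}'>box.json; python3 - <<'E'
from h import *
for cam in ["wrist","side"]:
    V=snap(cam);im=V[3]["pixels"][:,:,::-1].copy()
    def line(a,b,col):
        pa,pb=[proj(V,[*toworld(*p[:2]),p[2]/1e3]) for p in(a,b)];cv2.line(im,tuple(int(round(t*8)) for t in pa),tuple(int(round(t*8)) for t in pb),col,1,cv2.LINE_AA,3)
    for a,b in [((-160,-140),(-160,140)),((-160,140),(0,140)),((0,140),(0,20)),((0,-20),(0,-140)),((0,-140),(-160,-140))]: line((*a,64),(*b,64),(0,0,255))
    for s in(-1,1):
        for t in np.linspace(0,6.28,17)[:-1]:
            f=lambda t:(3.5+5.5*np.cos(t),s*25.5+5.5*np.sin(t),84)
            line(f(t),f(t+.39),(0,255,0))
        line((3.5,s*25.5,64),(3.5,s*25.5,84),(0,255,0))
    c=im[130:390,140:500] if cam=="wrist" else im[190:350,240:430]
    cv2.imwrite(f"pics/ov_{cam}.png",cv2.resize(c,None,fx=2.2 if cam=="wrist" else 3.5,fy=2.2 if cam=="wrist" else 3.5))
for p in [(.5047,-.010),(.5327,.0785),(.593,.1006),(.524,-.071)]:print(tobox(p))
print(env.get_state()["time"])
E
```

```text
[-104.9  -46.1]
[-111.8   46.5]
[-64.   89.4]
[-64.3 -95.5]
3.65
```

View pics/ov_wrist.png

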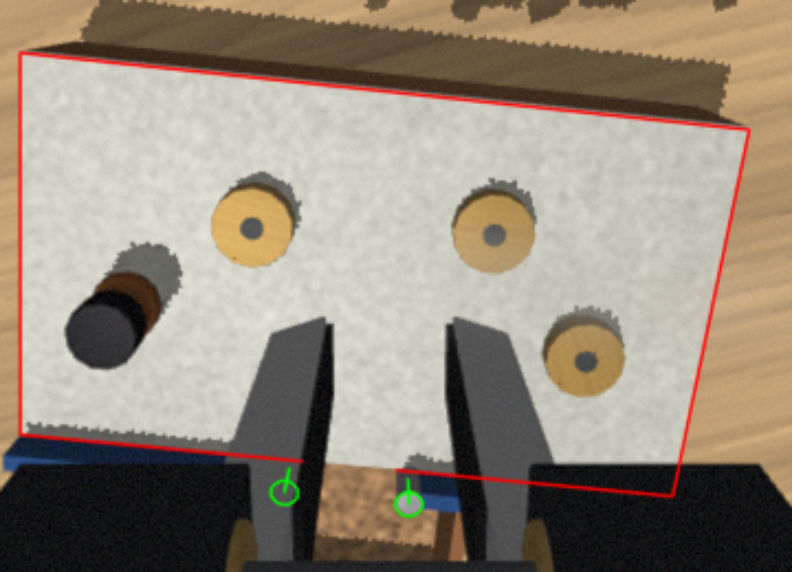

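View pics/ov_side.png

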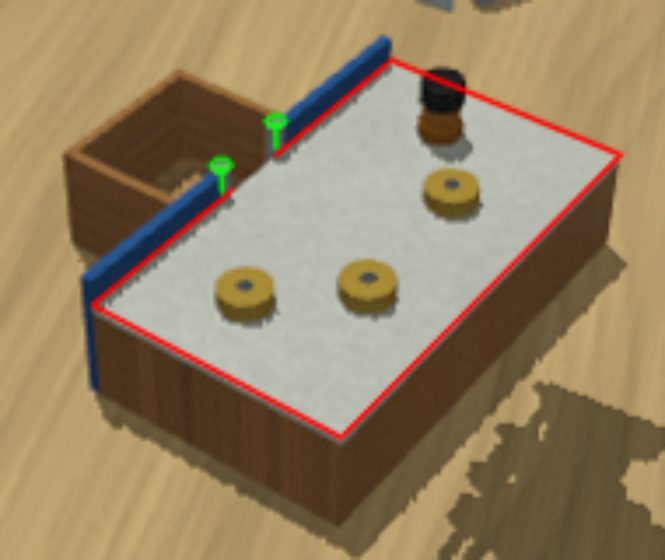

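The fitted box model overlays both views well, including the posts. In box mm, the weights are at (-105,-46), (-112,46) and (-64,89), and the jar is at (-64,-95). I'll start with the first weight, turning the finger cradle 37.5° towards the gate lane and coming down behind it.

```bash
python3 -m jog '[{"dp":[-15,-21,-30],"rot":[0,0,0.138],"grip":0.5},{"dp":[-15,-21,-30],"rot":[0,0,0.138],"grip":0.5},{"dp":[-15,-23,-30],"rot":[0,0,0.138],"grip":0.5},{"dp":[0,0,-30],"rot":[0,0,0.138],"grip":0.5},{"dp":[0,0,-27],"rot":[0,0,0],"grip":0.5},{"dp":[0,0,-10],"rot":[0,0,0],"grip":0.5},{"dp":[0,0,0],"rot":[0,0,0],"grip":0.5}]'
python3 - <<'E'
from h import *
V=snap("side","s2");V=snap("wrist","w2")
s=env.get_state();print(s["eef_pos"],tobox(s["eef_pos"]),s["grip_width"])
im=V[3]["pixels"];print(sils(V,"wrist","weight1",.07))
for d in sils(V,"wrist","weight1",.07):print(tobox(d[2]))
E
```

```text
time: 4.35
eef_pos: [0.4607, -0.0216, 0.1744]
ee_rot: [[-0.962, -0.272, -0.003], [-0.272, 0.962, 0.001], [0.003, 0.002, -1.0]]
contact_force: [-0.6, 0.2, -0.6]
grip_width: 0.0238
[ 0.46249757 -0.02183377  0.17666762] [-139.7  -72.7] 0.0231726058412983
[(0.78, 2649, [0.5025, -0.0117, 0.07], (312, 362))]
[-106.3  -48.5]
```

View pics/w2.png

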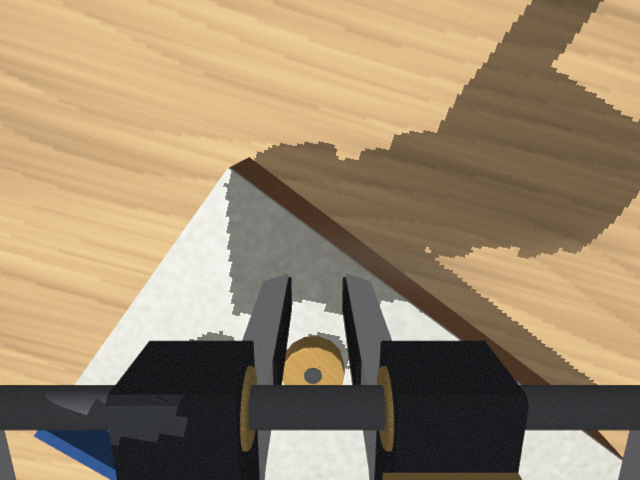

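View pics/s2.png

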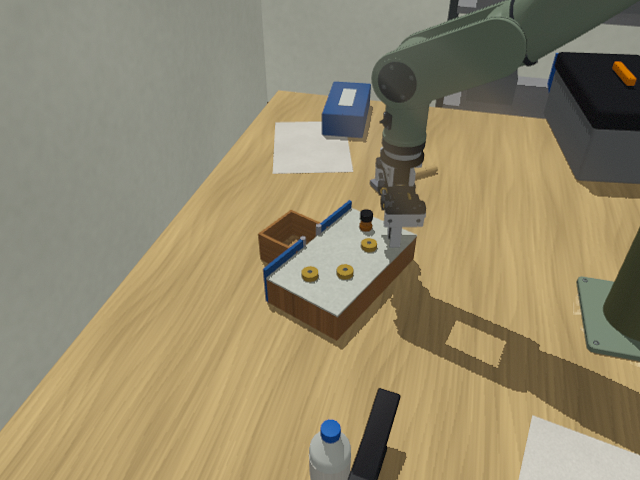

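The weight is centred between the fingers at (313,376) in the wrist view. I'll lower the last 10 mm and push diagonally, about 102 mm of travel, to box (-45,0).

```bash
python3 -m jog '[{"dp":[0,0,-6],"rot":[0,0,0],"grip":0.5},{"dp":[0,0,-4.5],"rot":[0,0,0],"grip":0.5},{"dp":[10,2.8,0],"rot":[0,0,0],"grip":0.5},{"dp":[10,2.8,0],"rot":[0,0,0],"grip":0.5},{"dp":[5,1.4,0],"rot":[0,0,0],"grip":0.5},{"dp":[7,2,0],"rot":[0,0,0],"grip":0.5},{"dp":[7,2,0],"rot":[0,0,0],"grip":0.5},{"dp":[7,2,0],"rot":[0,0,0],"grip":0.5},{"dp":[7,2,0],"rot":[0,0,0],"grip":0.5},{"dp":[7,2,0],"rot":[0,0,0],"grip":0.5},{"dp":[7,2,0],"rot":[0,0,0],"grip":0.5},{"dp":[7,2,0],"rot":[0,0,0],"grip":0.5},{"dp":[7,2,0],"rot":[0,0,0],"grip":0.5},{"dp":[7,2,0],"rot":[0,0,0],"grip":0.5},{"dp":[5,1.4,0],"rot":[0,0,0],"grip":0.5},{"dp":[3,0.8,0],"rot":[0,0,0],"grip":0.5},{"dp":[2,0.6,0],"rot":[0,0,0],"grip":0.5},{"dp":[0,0,0],"rot":[0,0,0],"grip":0.5}]'
cat > look.py <<'E'
from h import *
import sys
n=sys.argv[1]
for c in ["side","scene","wrist"]:
    V=snap(c,n+"_"+c)
    for d in sils(V,c,"weight1",.071):print(c,d[0],d[1],d[3],tobox(d[2]))
s=env.get_state();print(s["eef_pos"].round(4),tobox(s["eef_pos"]),s["grip_width"],s["contact_force"],s["time"])
E
python3 look.py a3
```

```text
time: 6.35
eef_pos: [0.5598, 0.0062, 0.1651]
ee_rot: [[-0.962, -0.273, 0.0], [-0.273, 0.962, 0.0], [-0.0, 0.0, -1.0]]
contact_force: [-0.5, 0.4, -0.5]
grip_width: 0.0236
side 0.72 120 (328, 245) [-45.2   5.1]
side 0.69 227 (309, 274) [-64.6  93.3]
side 0.68 233 (344, 271) [-112.9   49.7]
scene 0.7 132 (329, 271) [-60.4  93. ]
scene 0.41 128 (341, 257) [-108.3   49.6]
wrist 0.7 3545 (316, 333) [-45.3   1.2]
wrist 0.69 4295 (483, 284) [-111.2   46.5]
wrist 0.18 6509 (145, 180) [ -57.7 -100.4]
[0.5595 0.006  0.1652] [-60.  -10.8] 0.023741149238165254 [ 0.41852246 -0.44852937 -0.11398438] 6.65
```

View pics/a3_side.png

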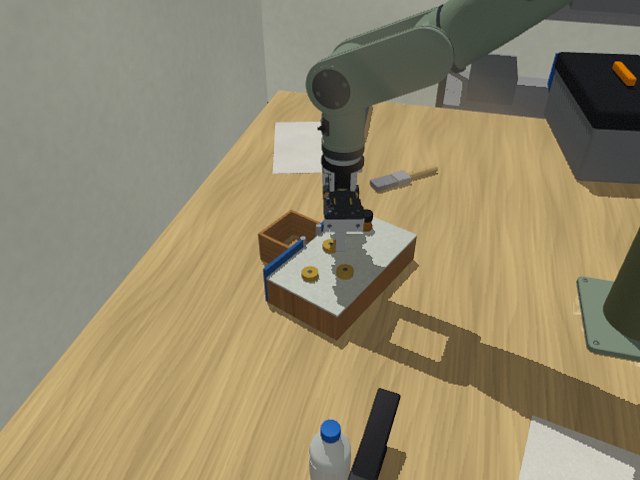

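View pics/a3_wrist.png

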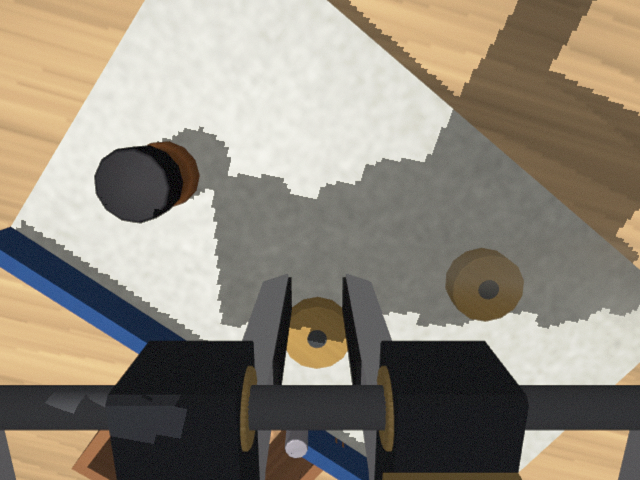

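The weight sits in the cradle at box (-45,1). I'll back off, square up to the gate and look before pushing.

```bash
python3 -m jog '[{"dp":[-14.4,-4.1,0],"rot":[0,0,0],"grip":0.5},{"dp":[-14.4,-4.1,0],"rot":[0,0,0],"grip":0.5},{"dp":[0,0,0],"rot":[0,0,-0.131],"grip":0.5},{"dp":[2,7,0],"rot":[0,0,-0.131],"grip":0.5},{"dp":[2,7,0],"rot":[0,0,-0.131],"grip":0.5},{"dp":[2,7,0],"rot":[0,0,-0.131],"grip":0.5},{"dp":[1,8,0],"rot":[0,0,-0.13],"grip":0.5},{"dp":[0,0,0],"rot":[0,0,0],"grip":0.5}]'
python3 look.py a4; python3 - <<'E'
from h import *
R=env.get_state()["ee_rot"]; print(np.arctan2(R[0,1],R[1,1])*-1 - a)
E
```

```text
time: 7.45
eef_pos: [0.5378, 0.0275, 0.1652]
ee_rot: [[-0.93, 0.368, 0.0], [0.368, 0.93, 0.0], [-0.0, 0.0, -1.0]]
contact_force: [-0.6, -1.8, 0.3]
grip_width: 0.0237
side 0.78 223 (344, 271) [-111.4   48.8]
side 0.66 238 (309, 273) [-63.7  92.1]
side 0.25 11576 (329, 271) [-89.6  64.8]
scene 0.51 117 (310, 250) [-43.2   2.9]
wrist 0.68 2355 (317, 365) [-51.7   0.8]
wrist 0.64 4423 (420, 248) [-111.1   46.5]
wrist 0.59 3113 (509, 340) [-65.5  91.8]
[0.5378 0.0265 0.1652] [-87.8   0.1] 0.023870455137951423 [-0.85603562 -0.34992146  0.42408127] 7.75
0.003505269034615066
```

View pics/a4_wrist.png

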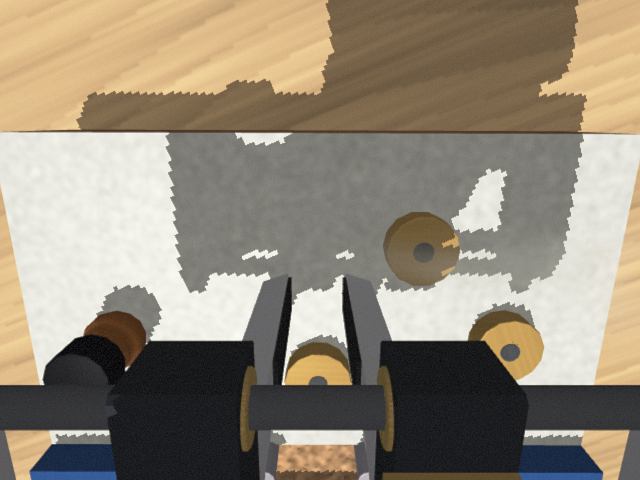

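The posts at (280,478) and (355,478) sit symmetrically about the cradle's centre line, u≈318, so it is aligned. Pushing 75 mm along box x.

```bash
python3 -m jog '[{"dp":[9.3,-3.7,0],"rot":[0,0,0],"grip":0.5},{"dp":[9.3,-3.7,0],"rot":[0,0,0],"grip":0.5},{"dp":[6.5,-2.6,0],"rot":[0,0,0],"grip":0.5},{"dp":[6.5,-2.6,0],"rot":[0,0,0],"grip":0.5},{"dp":[6.5,-2.6,0],"rot":[0,0,0],"grip":0.5},{"dp":[6.5,-2.6,0],"rot":[0,0,0],"grip":0.5},{"dp":[6.5,-2.6,0],"rot":[0,0,0],"grip":0.5},{"dp":[6.5,-2.6,0],"rot":[0,0,0],"grip":0.5},{"dp":[6.5,-2.6,0],"rot":[0,0,0],"grip":0.5},{"dp":[5.6,-2.2,0],"rot":[0,0,0],"grip":0.5},{"dp":[0,0,0],"rot":[0,0,0],"grip":0.5},{"dp":[0,0,0],"rot":[0,0,0],"grip":0.5}]'
python3 look.py a5
```

```text
time: 8.95
eef_pos: [0.6077, -0.001, 0.165]
ee_rot: [[-0.929, 0.369, 0.0], [0.369, 0.929, -0.0], [-0.0, 0.0, -1.0]]
contact_force: [-0.2, -0.4, -0.5]
grip_width: 0.0234
side 0.81 232 (344, 271) [-112.    49.1]
side 0.63 205 (309, 274) [-64.4  93.4]
scene 0.65 153 (341, 257) [-107.3   49.6]
scene 0.47 133 (329, 271) [-60.3  92.8]
wrist 0.95 5112 (526, 188) [-63.1  90.1]
wrist 0.89 5904 (433, 66) [-111.5   46.7]
wrist 0.74 1681 (317, 331) [4.8 1.3]
[ 0.6073 -0.0008  0.1652] [-13.    0.6] 0.023234794325751106 [0.28380242 0.16697577 0.11495788] 9.25
```

View pics/a5_wrist.png

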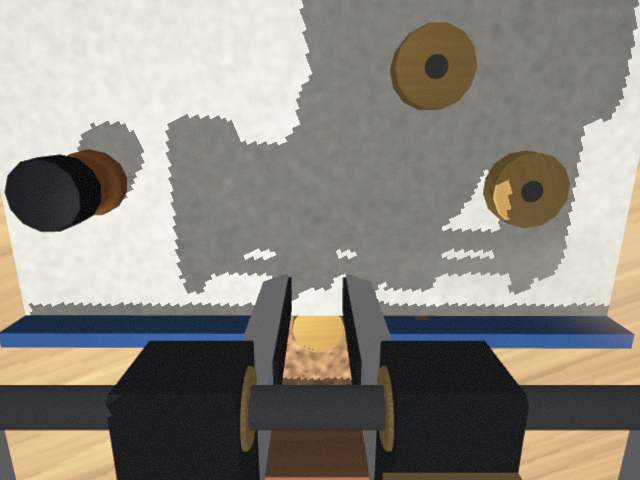

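View pics/a5_scene.png

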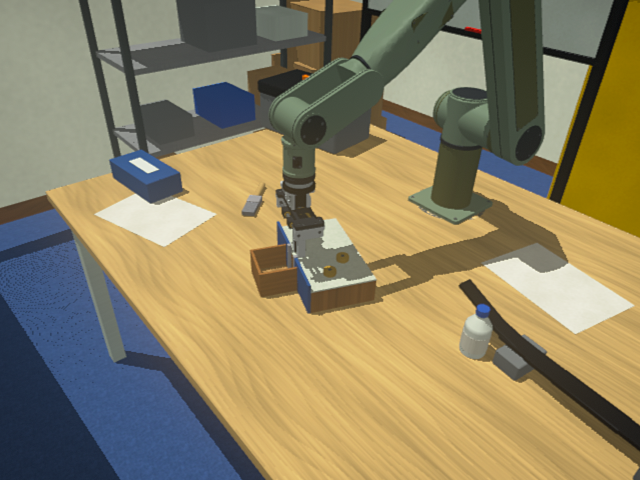

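The first weight has gone through the gate; its brass shows beyond the edge at (317,331). Next is the second weight at (-112,46.5), approached from behind along box -35°.

```bash
python3 -m jog '[{"dp":[-9,4,0],"rot":[0,0,0],"grip":0.5},{"dp":[0,0,20],"rot":[0,0,0],"grip":0.5},{"dp":[0,0,20],"rot":[0,0,0],"grip":0.5},{"dp":[-18,22.6,0],"rot":[0,0,-0.122],"grip":0.5},{"dp":[-18,22.6,0],"rot":[0,0,-0.122],"grip":0.5},{"dp":[-18,22.6,0],"rot":[0,0,-0.122],"grip":0.5},{"dp":[-18,22.6,0],"rot":[0,0,-0.122],"grip":0.5},{"dp":[-18.8,22.8,0],"rot":[0,0,-0.122],"grip":0.5},{"dp":[0,0,-20],"rot":[0,0,0],"grip":0.5},{"dp":[0,0,-10],"rot":[0,0,0],"grip":0.5},{"dp":[0,0,0],"rot":[0,0,0],"grip":0.5}]'
python3 look.py a6;python3 - <<'E'
from h import *
R=env.get_state()["ee_rot"]; print(np.degrees(np.arctan2(R[0,1],R[1,1])*-1 - a))
E
```

```text
time: 10.35
eef_pos: [0.506, 0.1162, 0.1734]
ee_rot: [[-0.551, 0.835, -0.004], [0.835, 0.551, -0.0], [0.002, -0.004, -1.0]]
contact_force: [0.3, 0.0, -0.2]
grip_width: 0.0241
side 0.56 202 (308, 274) [-64.2  93.9]
side 0.42 56 (338, 271) [-103.   54.]
scene 0.53 153 (329, 271) [-59.7  94.6]
scene 0.48 80 (341, 257) [-107.    49.1]
wrist 0.57 2641 (316, 363) [-114.1   48.4]
[0.5084 0.1159 0.1758] [-148.2   72.3] 0.023466529180624387 [-0.23768573 -0.84607321  0.3506778 ] 10.65
-34.832570923123015
```

View pics/a6_wrist.png

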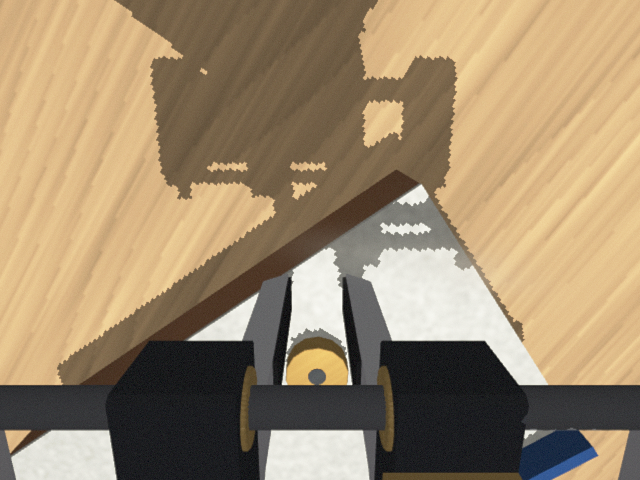

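View pics/a6_scene.png

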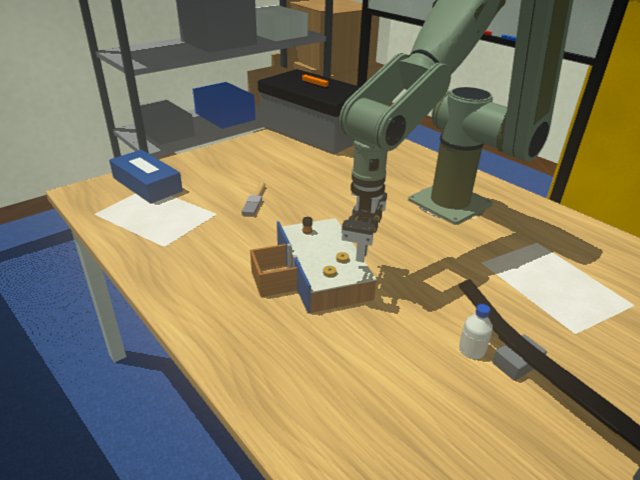

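The second weight is centred between the fingers at (316,376). I'll lower and push about 107 mm to box (-45,0).

```bash
python3 -m jog '[{"dp":[0,0,-6],"rot":[0,0,0],"grip":0.5},{"dp":[0,0,-4],"rot":[0,0,0],"grip":0.5},{"dp":[5.5,-8.4,0],"rot":[0,0,0],"grip":0.5},{"dp":[5.5,-8.4,0],"rot":[0,0,0],"grip":0.5},{"dp":[4.1,-6.3,0],"rot":[0,0,0],"grip":0.5},{"dp":[4.1,-6.3,0],"rot":[0,0,0],"grip":0.5},{"dp":[4.1,-6.3,0],"rot":[0,0,0],"grip":0.5},{"dp":[4.1,-6.3,0],"rot":[0,0,0],"grip":0.5},{"dp":[4.1,-6.3,0],"rot":[0,0,0],"grip":0.5},{"dp":[4.1,-6.3,0],"rot":[0,0,0],"grip":0.5},{"dp":[4.1,-6.3,0],"rot":[0,0,0],"grip":0.5},{"dp":[4.1,-6.3,0],"rot":[0,0,0],"grip":0.5},{"dp":[4.1,-6.3,0],"rot":[0,0,0],"grip":0.5},{"dp":[4.1,-6.3,0],"rot":[0,0,0],"grip":0.5},{"dp":[3.3,-5,0],"rot":[0,0,0],"grip":0.5},{"dp":[2.2,-3.3,0],"rot":[0,0,0],"grip":0.5},{"dp":[1.1,-1.7,0],"rot":[0,0,0],"grip":0.5},{"dp":[0,0,0],"rot":[0,0,0],"grip":0.5}]'
python3 look.py a7
```

```text
time: 12.45
eef_pos: [0.5665, 0.0262, 0.1651]
ee_rot: [[-0.55, 0.835, 0.0], [0.835, 0.55, -0.0], [-0.0, 0.0, -1.0]]
contact_force: [0.2, 0.4, 0.4]
grip_width: 0.0232
side 0.59 110 (333, 246) [-52.6   0.3]
side 0.59 238 (308, 274) [-64.2  93.9]
scene 0.64 392 (252, 201) [  42.1 -274.7]
scene 0.43 63 (308, 250) [-38.3  -0.3]
wrist 0.85 3575 (316, 333) [-46.1  -0.3]
wrist 0.65 4855 (467, 196) [-62.7  90. ]
[0.5662 0.0266 0.1651] [-61.4  10.8] 0.023124528795389263 [-0.16676703  1.07236313 -0.05344706] 12.75
```

View pics/a7_wrist.png

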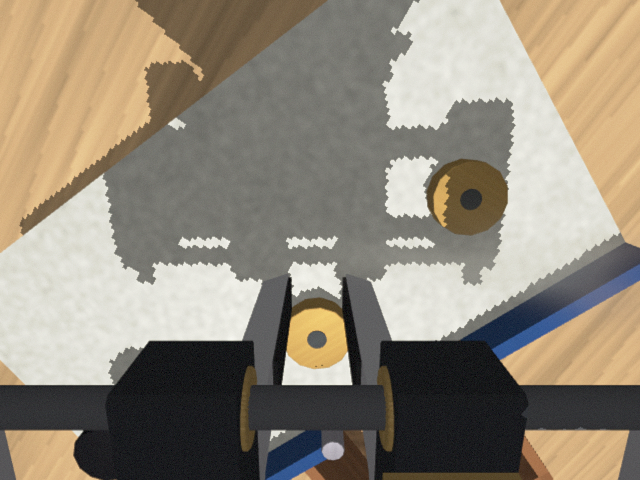

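It is seated at box (-46,0). Back off and square up.

```bash
python3 -m jog '[{"dp":[-8.2,12.5,0],"rot":[0,0,0],"grip":0.5},{"dp":[-8.3,12.5,0],"rot":[0,0,0],"grip":0.5},{"dp":[0,0,0],"rot":[0,0,0.1216],"grip":0.5},{"dp":[-3,-6,0],"rot":[0,0,0.1216],"grip":0.5},{"dp":[-3,-6,0],"rot":[0,0,0.1216],"grip":0.5},{"dp":[-3,-6,0],"rot":[0,0,0.1216],"grip":0.5},{"dp":[-3.2,-7.2,0],"rot":[0,0,0.1216],"grip":0.5},{"dp":[0,0,0],"rot":[0,0,0],"grip":0.5}]'
python3 look.py a8; python3 - <<'E'
from h import *
R=env.get_state()["ee_rot"]; print(np.degrees(np.arctan2(R[0,1],R[1,1])*-1 - a))
E
```

```text
time: 13.55
eef_pos: [0.5364, 0.0269, 0.165]
ee_rot: [[-0.929, 0.371, -0.001], [0.371, 0.929, 0.0], [0.001, -0.0, -1.0]]
contact_force: [-0.2, -0.1, 0.2]
grip_width: 0.0236
side 0.73 234 (309, 273) [-64.1  92.1]
side 0.54 201 (330, 245) [-47.    3.9]
scene 0.62 103 (310, 250) [-44.5   2.2]
scene 0.42 135 (328, 271) [-60.2  92.8]
scene 0.24 7178 (311, 269) [-23.7  75.8]
wrist 0.93 2320 (315, 365) [-52.1  -0.1]
wrist 0.8 241 (318, 448) [-4.3  1.3]
wrist 0.72 3140 (509, 340) [-65.5  91.9]
[0.5376 0.0268 0.1652] [-88.    0.3] 0.023292601233659938 [ 0.24343378 -0.2388222   0.74690836] 13.85
0.02209090153743171
```

View pics/a8_wrist.png

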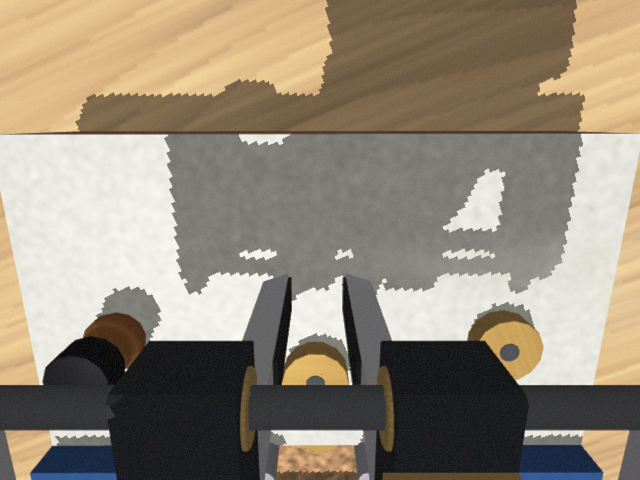

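It is aligned as before, and the first weight shows in the well at (318,448). Pushing 75 mm.

```bash
python3 -m jog '[{"dp":[9.3,-3.7,0],"rot":[0,0,0],"grip":0.5},{"dp":[9.3,-3.7,0],"rot":[0,0,0],"grip":0.5},{"dp":[6.5,-2.6,0],"rot":[0,0,0],"grip":0.5},{"dp":[6.5,-2.6,0],"rot":[0,0,0],"grip":0.5},{"dp":[6.5,-2.6,0],"rot":[0,0,0],"grip":0.5},{"dp":[6.5,-2.6,0],"rot":[0,0,0],"grip":0.5},{"dp":[6.5,-2.6,0],"rot":[0,0,0],"grip":0.5},{"dp":[6.5,-2.6,0],"rot":[0,0,0],"grip":0.5},{"dp":[6.5,-2.6,0],"rot":[0,0,0],"grip":0.5},{"dp":[5.6,-2.2,0],"rot":[0,0,0],"grip":0.5},{"dp":[0,0,0],"rot":[0,0,0],"grip":0.5},{"dp":[0,0,0],"rot":[0,0,0],"grip":0.5}]'
python3 look.py a9
```

```text
time: 15.05
eef_pos: [0.6075, -0.0016, 0.1651]
ee_rot: [[-0.929, 0.371, 0.0], [0.371, 0.929, -0.0], [-0.0, 0.0, -1.0]]
contact_force: [-0.2, 0.3, 0.3]
grip_width: 0.0236
side 0.55 228 (309, 273) [-64.   92.3]
scene 0.42 130 (329, 271) [-60.7  92.5]
wrist 0.85 1285 (321, 345) [12.   2.2]
wrist 0.67 5268 (527, 187) [-63.2  90.1]
wrist 0.63 913 (315, 324) [ 1.1 -0.6]
[ 0.6072 -0.0015  0.1652] [-12.9  -0.1] 0.023634209432652636 [ 0.2497035  -0.55504546  1.55860331] 15.35
```

View pics/a9_wrist.png

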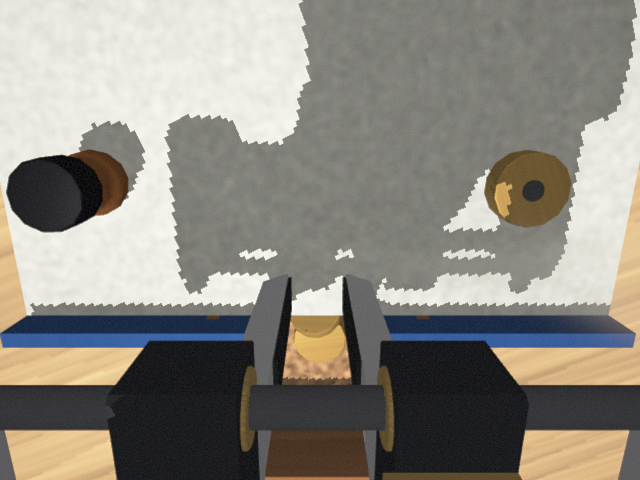

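The second weight is through as well: no brass is left on the deck in front of the gate, and both show in the well. I'll check joint 6 before the large turn.

```bash
python3 - <<'E'
from h import *
print(env.get_state()["joints"].round(3))
E
python3 -m jog '[{"dp":[-9,4,0],"rot":[0,0,0],"grip":0.5},{"dp":[0,0,20],"rot":[0,0,0],"grip":0.5},{"dp":[0,0,25],"rot":[0,0,0],"grip":0.5},{"dp":[0,0,0],"rot":[0,0,-0.144],"grip":0.5},{"dp":[0,0,0],"rot":[0,0,0],"grip":0.5}]'
python3 look.py a10
python3 - <<'E'
from h import *
print(env.get_state()["joints"].round(3))
E
```

```text
[-0.145  0.414  1.576 -0.     1.151 -1.336]
time: 15.85
eef_pos: [0.5982, 0.0028, 0.2112]
ee_rot: [[-0.866, 0.5, 0.002], [0.5, 0.866, -0.0], [-0.002, 0.001, -1.0]]
contact_force: [-1.1, -0.3, -0.7]
grip_width: 0.0233
side 0.77 218 (309, 273) [-64.   92.2]
scene 0.58 120 (328, 271) [-60.   92.3]
wrist 0.95 3294 (473, 172) [-63.   89.7]
wrist 0.88 739 (323, 306) [2.2 0.2]
wrist 0.56 763 (327, 327) [15.6  0.9]
[0.5977 0.0026 0.2093] [-23.2   0.2] 0.023537427524078097 [-0.29065718  0.68750509 -0.13459476] 16.15
[-0.14   0.344  1.571 -0.     1.228 -1.189]
```

View pics/a10_wrist.png

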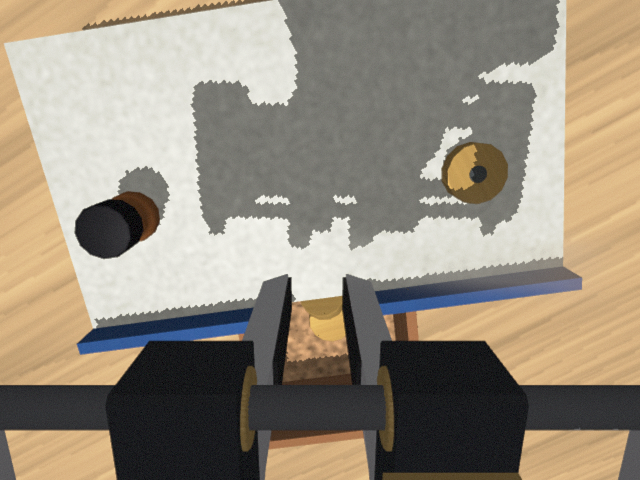

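```bash
python3 -m jog '[{"dp":[0.8,15.8,0],"rot":[0,0,-0.1443],"grip":0.5},{"dp":[0.8,15.8,0],"rot":[0,0,-0.1443],"grip":0.5},{"dp":[0.8,15.8,0],"rot":[0,0,-0.1443],"grip":0.5},{"dp":[0.8,15.8,0],"rot":[0,0,-0.1443],"grip":0.5},{"dp":[0.8,15.8,0],"rot":[0,0,-0.1443],"grip":0.5},{"dp":[0.8,15.8,0],"rot":[0,0,-0.1443],"grip":0.5},{"dp":[0.8,15.8,0],"rot":[0,0,-0.1443],"grip":0.5},{"dp":[0.8,15.8,0],"rot":[0,0,-0.1443],"grip":0.5},{"dp":[0.6,15.4,0],"rot":[0,0,-0.1443],"grip":0.5},{"dp":[0,0,-20],"rot":[0,0,0],"grip":0.5},{"dp":[0,0,-15],"rot":[0,0,0],"grip":0.5},{"dp":[0,0,0],"rot":[0,0,0],"grip":0.5}]'
python3 look.py a11; python3 - <<'E'
from h import *
R=env.get_state()["ee_rot"]; print(np.degrees(np.arctan2(R[0,1],R[1,1])*-1 - a))
E
```

```text
time: 17.35
eef_pos: [0.603, 0.1439, 0.1714]
ee_rot: [[0.249, 0.969, -0.007], [0.969, -0.249, -0.001], [-0.003, -0.007, -1.0]]
contact_force: [0.4, -0.4, -0.5]
grip_width: 0.0238
side 0.52 55 (314, 274) [-72.7  87.1]
side 0.47 9409 (340, 275) [-111.9   61.1]
wrist 0.7 2602 (316, 362) [-63.5  93.1]
[0.6059 0.144  0.1761] [-68.1 134.6] 0.023483362677689405 [0.32950946 0.40151743 0.28669046] 17.65
-82.63457699359529
```

View pics/a11_wrist.png

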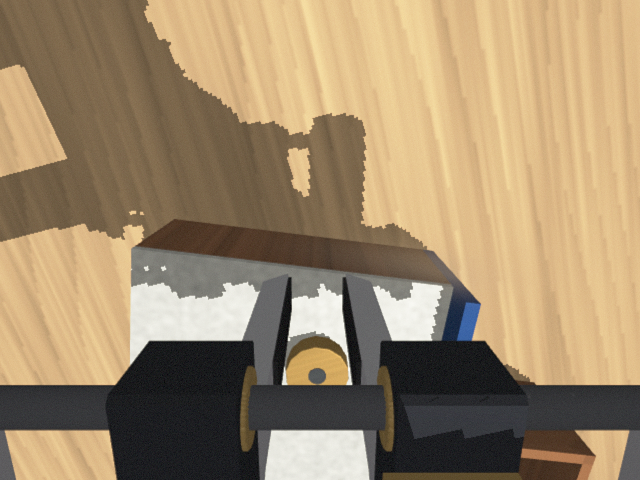

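View pics/a11_side.png

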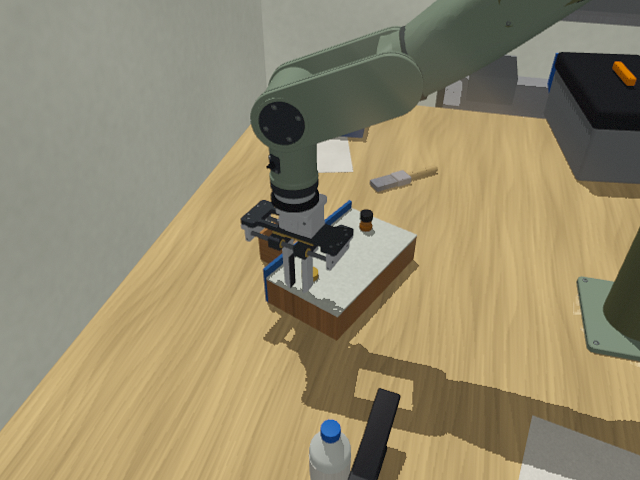

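The third weight is centred at (316,376). Lower and push about 117 mm sideways to box (-52,0).

```bash
python3 -m jog '[{"dp":[0,0,-6],"rot":[0,0,0],"grip":0.5},{"dp":[0,0,-4.5],"rot":[0,0,0],"grip":0.5},{"dp":[-2.8,-10.6,0],"rot":[0,0,0],"grip":0.5},{"dp":[-2.8,-10.6,0],"rot":[0,0,0],"grip":0.5},{"dp":[-1.8,-6.8,0],"rot":[0,0,0],"grip":0.5},{"dp":[-1.8,-6.8,0],"rot":[0,0,0],"grip":0.5},{"dp":[-1.8,-6.8,0],"rot":[0,0,0],"grip":0.5},{"dp":[-1.8,-6.8,0],"rot":[0,0,0],"grip":0.5},{"dp":[-1.8,-6.8,0],"rot":[0,0,0],"grip":0.5},{"dp":[-1.8,-6.8,0],"rot":[0,0,0],"grip":0.5},{"dp":[-1.8,-6.8,0],"rot":[0,0,0],"grip":0.5},{"dp":[-1.8,-6.8,0],"rot":[0,0,0],"grip":0.5},{"dp":[-1.8,-6.8,0],"rot":[0,0,0],"grip":0.5},{"dp":[-1.8,-6.8,0],"rot":[0,0,0],"grip":0.5},{"dp":[-1.8,-6.8,0],"rot":[0,0,0],"grip":0.5},{"dp":[-1.8,-6.8,0],"rot":[0,0,0],"grip":0.5},{"dp":[-1.5,-5.8,0],"rot":[0,0,0],"grip":0.5},{"dp":[-0.8,-2.9,0],"rot":[0,0,0],"grip":0.5},{"dp":[-0.5,-2,0],"rot":[0,0,0],"grip":0.5},{"dp":[0,0,0],"rot":[0,0,0],"grip":0.5}]'
python3 look.py a12
```

```text
time: 19.65
eef_pos: [0.5752, 0.0305, 0.1647]
ee_rot: [[0.249, 0.968, -0.0], [0.968, -0.249, -0.0], [-0.0, -0.0, -1.0]]
contact_force: [-0.7, 0.5, 0.3]
grip_width: 0.0236
side 0.57 89 (329, 247) [-48.    7.8]
scene 0.49 54 (316, 250) [-57.2   6.3]
wrist 0.96 649 (438, 321) [ 2.6 12.4]
wrist 0.78 3487 (316, 334) [-52.8  -1.2]
wrist 0.7 1334 (476, 304) [18.2 23.5]
[0.5753 0.0309 0.1646] [-54.5  18.1] 0.023479118405038163 [-0.04522581 -0.13252506 -0.26232513] 19.95
```

View pics/a12_wrist.png

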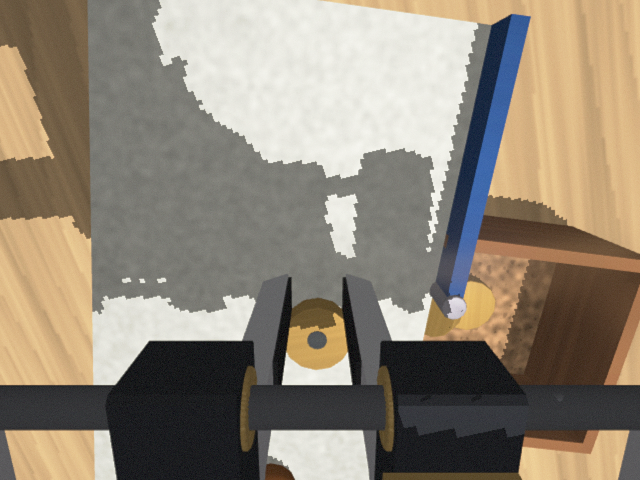

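The third weight is in the lane at box (-52,-1), and the other two show in the well at (440,320) and (478,303). I'll lift clear, turn back square and come down behind it.

```bash
python3 -m jog '[{"dp":[3.1,12.1,0],"rot":[0,0,0],"grip":0.5},{"dp":[3.2,12.1,0],"rot":[0,0,0],"grip":0.5},{"dp":[0,0,20],"rot":[0,0,0],"grip":0.5},{"dp":[0,0,20],"rot":[0,0,0.1442],"grip":0.5},{"dp":[-6,-3.4,0],"rot":[0,0,0.1442],"grip":0.5},{"dp":[-6,-3.4,0],"rot":[0,0,0.1442],"grip":0.5},{"dp":[-6,-3.4,0],"rot":[0,0,0.1442],"grip":0.5},{"dp":[-6,-3.4,0],"rot":[0,0,0.1442],"grip":0.5},{"dp":[-6,-3.4,0],"rot":[0,0,0.1442],"grip":0.5},{"dp":[-6,-3.4,0],"rot":[0,0,0.1442],"grip":0.5},{"dp":[-6,-3.4,0],"rot":[0,0,0.1442],"grip":0.5},{"dp":[-5.8,-3.1,0],"rot":[0,0,0.1442],"grip":0.5},{"dp":[0,0,0],"rot":[0,0,0.1442],"grip":0.5},{"dp":[0,0,-20],"rot":[0,0,0],"grip":0.5},{"dp":[0,0,-14],"rot":[0,0,0],"grip":0.5},{"dp":[0,0,-5.5],"rot":[0,0,0],"grip":0.5},{"dp":[0,0,0],"rot":[0,0,0],"grip":0.5}]'
python3 look.py a13; python3 - <<'E'
from h import *
R=env.get_state()["ee_rot"]; print(np.degrees(np.arctan2(R[0,1],R[1,1])*-1 - a))
E
```

```text
time: 21.65
eef_pos: [0.533, 0.0286, 0.1638]
ee_rot: [[-0.929, 0.371, -0.003], [0.371, 0.929, 0.0], [0.003, -0.001, -1.0]]
contact_force: [-0.5, 0.0, 0.5]
grip_width: 0.0233
side 0.62 162 (332, 247) [-53.1   4.4]
scene 0.65 102 (312, 250) [-49.2   3.2]
scene 0.21 7278 (312, 269) [-25.1  75.4]
wrist 0.78 2778 (314, 362) [-56.8  -0.7]
wrist 0.7 562 (318, 455) [-2.3  1.4]
[0.5343 0.028  0.1659] [-91.5   0.2] 0.0234195338122275 [ 0.23616168 -0.07736448  0.05557422] 21.95
-0.00132914621823516
```

View pics/a13_wrist.png

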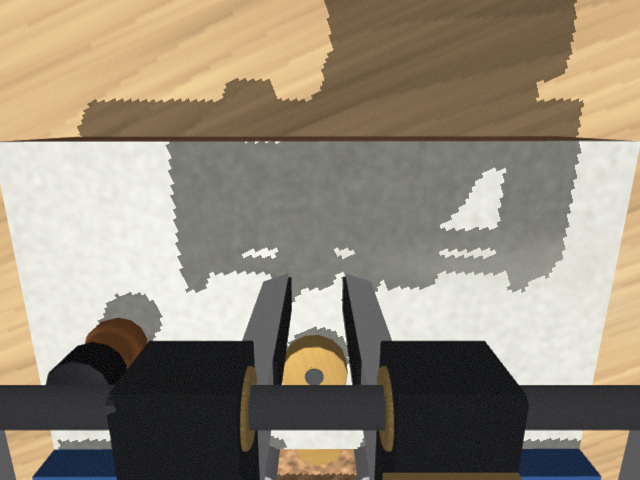

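Aligned; pushing 79 mm through the gate.

```bash
python3 -m jog '[{"dp":[9.3,-3.7,0],"rot":[0,0,0],"grip":0.5},{"dp":[8.4,-3.4,0],"rot":[0,0,0],"grip":0.5},{"dp":[6.5,-2.6,0],"rot":[0,0,0],"grip":0.5},{"dp":[6.5,-2.6,0],"rot":[0,0,0],"grip":0.5},{"dp":[6.5,-2.6,0],"rot":[0,0,0],"grip":0.5},{"dp":[6.5,-2.6,0],"rot":[0,0,0],"grip":0.5},{"dp":[6.5,-2.6,0],"rot":[0,0,0],"grip":0.5},{"dp":[6.5,-2.6,0],"rot":[0,0,0],"grip":0.5},{"dp":[6.5,-2.6,0],"rot":[0,0,0],"grip":0.5},{"dp":[6.5,-2.6,0],"rot":[0,0,0],"grip":0.5},{"dp":[4,-1.6,0],"rot":[0,0,0],"grip":0.5},{"dp":[0,0,0],"rot":[0,0,0],"grip":0.5},{"dp":[0,0,0],"rot":[0,0,0],"grip":0.5}]'
python3 look.py a14
```

```text
time: 23.25
eef_pos: [0.6077, -0.0016, 0.165]
ee_rot: [[-0.928, 0.371, 0.0], [0.371, 0.928, -0.0], [-0.001, -0.0, -1.0]]
contact_force: [0.0, 0.2, -0.4]
grip_width: 0.0236
side 0.16 2092 (329, 453) [-300.8  356.6]
scene 0.55 68 (285, 264) [30.2 39.7]
wrist 0.93 1474 (313, 329) [ 4.1 -1.3]
wrist 0.56 883 (324, 349) [14.5  3.8]
[ 0.6074 -0.0014  0.1651] [-12.8   0.1] 0.023655987270486626 [ 1.40482973  0.02080935 -0.39050704] 23.55
```

View pics/a14_wrist.png

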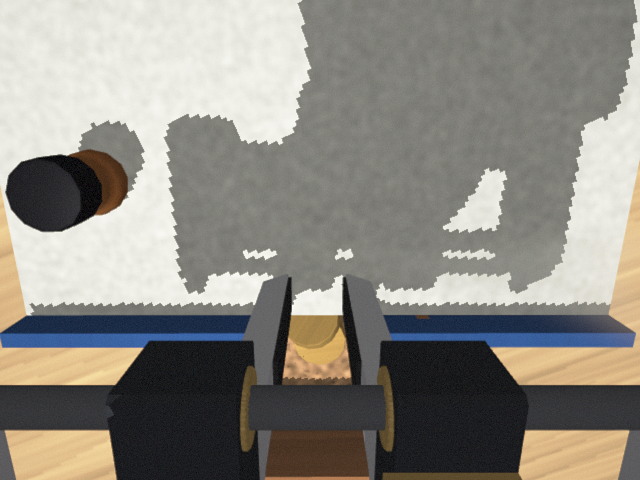

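The deck looks clear. I'll back off, rise and look straight into the well to confirm all three are down.

```bash
python3 -m jog '[{"dp":[-9,4,0],"rot":[0,0,0],"grip":0.5},{"dp":[0,0,20],"rot":[0,0,0],"grip":0.5},{"dp":[0,0,35],"rot":[0,0,0],"grip":0.5},{"dp":[0,0,40],"rot":[0,0,0],"grip":0.5},{"dp":[0,0,40],"rot":[0,0,0],"grip":0.5},{"dp":[28,-11,20],"rot":[0,0,0],"grip":0.5},{"dp":[28,-11,10],"rot":[0,0,0],"grip":0.5},{"dp":[28,-11,0],"rot":[0,0,0],"grip":0.5},{"dp":[20,-8,0],"rot":[0,0,0],"grip":0.5},{"dp":[0,0,0],"rot":[0,0,0],"grip":0.5},{"dp":[0,0,0],"rot":[0,0,0],"grip":0.5}]'
python3 look.py a15
python3 - <<'E'
from h import *
for c in["side","scene"]:
    snap(c)
    for t in["amber_jar","brush","solvent_bottle"]:print(c,t,[(np.round(d["location"],3),round(d["confidence"],2)) for d in nets.pinpoint(c,t)])
E
```

```text
time: 24.65
eef_pos: [0.7017, -0.0381, 0.3293]
ee_rot: [[-0.928, 0.371, -0.002], [0.371, 0.928, 0.001], [0.002, -0.0, -1.0]]
contact_force: [0.0, -0.3, 0.6]
grip_width: 0.0235
side 0.44 13947 (330, 265) [-82.7  51.4]
wrist 0.69 695 (317, 156) [37.6  1.7]
[ 0.7019 -0.0379  0.3306] [88.6  1.3] 0.023773558387614836 [-0.0824291  -0.06700352  0.08579986] 24.95
side amber_jar [(array([ 0.522, -0.068,  0.062]), 0.74)]
side brush [(array([ 0.479, -0.383,  0.   ]), 0.6)]
side solvent_bottle [(array([ 0.473,  0.429, -0.001]), 0.55)]
scene amber_jar [(array([ 0.523, -0.074,  0.065]), 0.73)]
scene brush [(array([ 0.479, -0.384,  0.004]), 0.77)]
scene solvent_bottle [(array([0.472, 0.433, 0.004]), 0.67), (array([ 0.63 , -0.013,  0.035]), 0.27)]
```

View pics/a15_wrist.png

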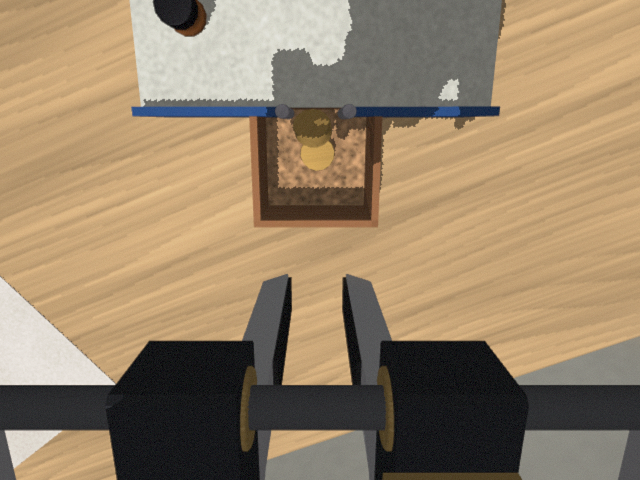

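View pics/a15_side.png

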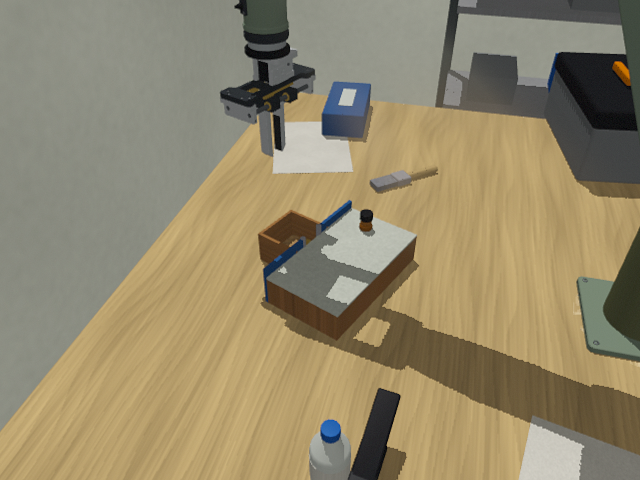

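The deck is clear. The brass shows in the well at (317,153) and (313,125), near the deck-side wall. I'll zoom in to count the weights.

```bash
python3 - <<'E'
import cv2,numpy as np
i=cv2.imread("pics/a15_wrist.png")[85:235,240:400].astype(float)
i=255*(i/255)**.6
cv2.imwrite("pics/z15.png",cv2.resize(i.astype(np.uint8),None,fx=5,fy=4,interpolation=cv2.INTER_CUBIC)[:600,:800])
E
```

```text
(no output)
```

View pics/z15.png

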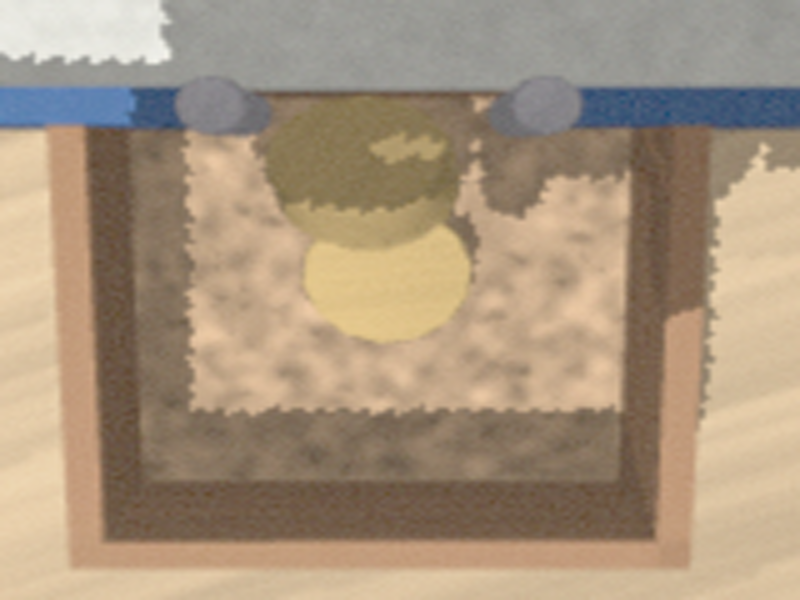

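Only two discs can be made out. The upper one looks larger, so it may sit high in a leaning pile, and I need a closer look before trusting it.

```bash
python3 - <<'E'
import cv2,numpy as np
def z(f,b,g,k,o):
    i=cv2.imread(f)[b[1]:b[3],b[0]:b[2]].astype(float); i=255*(i/255)**g
    cv2.imwrite(o,cv2.resize(i.astype(np.uint8),None,fx=k,fy=k,interpolation=cv2.INTER_CUBIC))
z("pics/a15_side.png",(250,195,350,270),.6,7,"pics/z15s.png")
z("pics/a15_scene.png",(240,215,320,305),.6,6,"pics/z15c.png")
E
```

```text
(no output)
```

View pics/z15s.png

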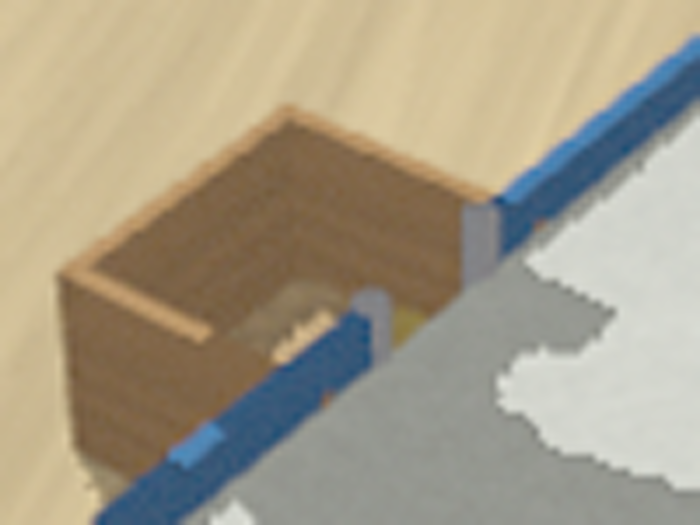

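View pics/z15c.png

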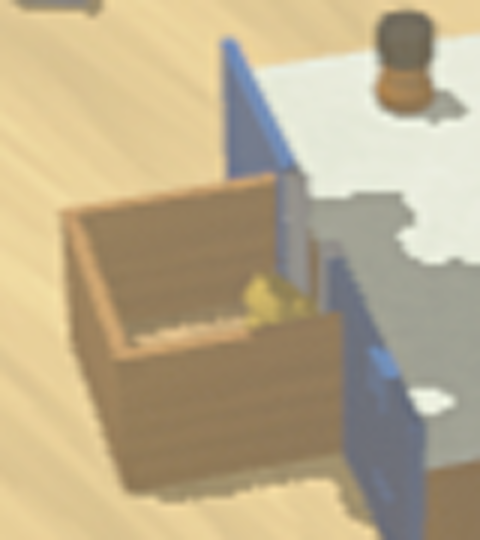

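The scene zoom shows brass peaking against the deck-side wall but below the rim. I'll turn the tool half round so the wrist camera looks back at that wall from the well side.

```bash
python3 -m jog '[{"dp":[-5,2,0],"rot":[0,0,-0.149],"grip":0.5},{"dp":[-5,2,0],"rot":[0,0,-0.149],"grip":0.5},{"dp":[-5,2,0],"rot":[0,0,-0.149],"grip":0.5},{"dp":[-5,2,0],"rot":[0,0,-0.149],"grip":0.5},{"dp":[-5,2,0],"rot":[0,0,-0.149],"grip":0.5},{"dp":[-5,2,0],"rot":[0,0,-0.149],"grip":0.5},{"dp":[-5,2,0],"rot":[0,0,-0.149],"grip":0.5},{"dp":[-5,2,0],"rot":[0,0,-0.149],"grip":0.5},{"dp":[-5,2,0],"rot":[0,0,-0.149],"grip":0.5},{"dp":[-5,2,0],"rot":[0,0,-0.149],"grip":0.5},{"dp":[-5,2,0],"rot":[0,0,-0.149],"grip":0.5},{"dp":[0,0,0],"rot":[0,0,-0.149],"grip":0.5},{"dp":[0,0,0],"rot":[0,0,-0.149],"grip":0.5},{"dp":[0,0,0],"rot":[0,0,-0.149],"grip":0.5},{"dp":[0,0,0],"rot":[0,0,-0.149],"grip":0.5},{"dp":[0,0,-15],"rot":[0,0,-0.149],"grip":0.5},{"dp":[0,0,-15],"rot":[0,0,-0.149],"grip":0.5},{"dp":[0,0,-15],"rot":[0,0,-0.149],"grip":0.5},{"dp":[0,0,-15],"rot":[0,0,-0.149],"grip":0.5},{"dp":[0,0,0],"rot":[0,0,-0.149],"grip":0.5}]'
python3 look.py a16; python3 - <<'E'
import cv2,numpy as np
i=cv2.imread("pics/a16_wrist.png")[100:400,180:460].astype(float)
i=255*(i/255)**.6
cv2.imwrite("pics/z16.png",cv2.resize(i.astype(np.uint8),None,fx=2,fy=2,interpolation=cv2.INTER_CUBIC))
E
```

```text
time: 27.35
eef_pos: [0.6461, -0.0163, 0.267]
ee_rot: [[0.975, -0.223, -0.005], [-0.223, -0.975, 0.001], [-0.005, 0.0, -1.0]]
contact_force: [-0.3, -0.3, -0.4]
grip_width: 0.0234
side 0.68 13713 (330, 266) [-82.3  51.7]
side 0.42 286 (365, 220) [ -56.8 -107.8]
wrist 0.94 1035 (317, 204) [51.3  4. ]
wrist 0.68 1178 (319, 241) [25.3 -1.3]
wrist 0.51 246 (313, 223) [37.4  4.4]
[ 0.6478 -0.0165  0.2709] [30.4  1.1] 0.02404891162624853 [-0.71659831 -0.12497414  0.28498001] 27.65
```

View pics/z16.png

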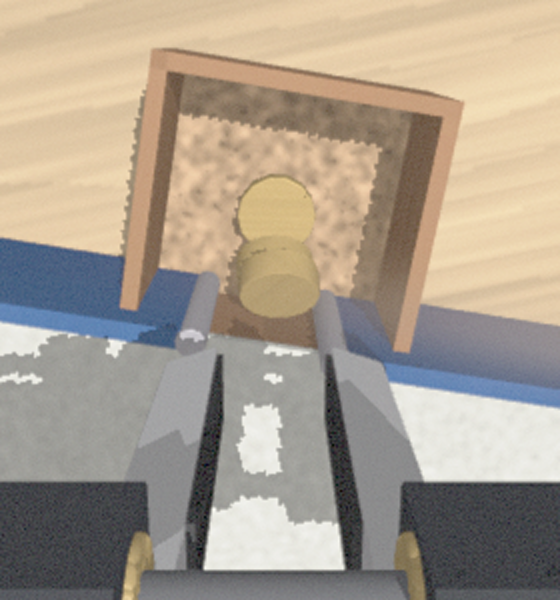

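This view shows all three: one flat on the cork at (317,204), and two leaning face to face between it and the deck-side wall at (313,223) and (319,241). I'll triangulate the top one's height from the two wrist views.

```bash
python3 - <<'E'
from h import *
V=snap("wrist","w17")
for z in(.03,.04,.05,.06,.07):print("now",z,tobox(ray(V,320,246,z)))
p=V[3];T=np.eye(4);T[:3,:3]=[[-.928,.371,0],[.371,.928,0],[0,0,-1]];T[:3,3]=[.7019,-.0379,.3306];T=T@p["tool_from_camera"];W=(V[0],T[:3,:3],T[:3,3],p)
for z in(.03,.04,.05,.06,.07):print("a15",z,tobox(ray(W,312.6,127,z)))
E
```

```text
now 0.03 [ 9.8 -4.9]
now 0.04 [12.7 -4.3]
now 0.05 [15.7 -3.7]
now 0.06 [18.7 -3.1]
now 0.07 [21.6 -2.5]
a15 0.03 [17.5 -2.5]
a15 0.04 [17.4 -2.4]
a15 0.05 [17.3 -2.3]
a15 0.06 [17.1 -2.2]
a15 0.07 [17.  -2.1]
```

The top face's centre is at about 55 mm height, box x≈17. That is below the deck (64 mm) and inside the well, but it leans on a pile. To make sure it settles properly, I'll nudge the top weight sideways inside the well with the closed fingertips. First I'll turn the jaws along box x on the +y side and check.

```bash
python3 -m jog '[{"dp":[0,4,0],"rot":[0,0,0.1416],"grip":1},{"dp":[0,4,0],"rot":[0,0,0.1416],"grip":1},{"dp":[0,4,0],"rot":[0,0,0.1416],"grip":1},{"dp":[0,4,0],"rot":[0,0,0.1416],"grip":1},{"dp":[0,4,0],"rot":[0,0,0.1416],"grip":1},{"dp":[0,4,0],"rot":[0,0,0.1416],"grip":1},{"dp":[0,4,0],"rot":[0,0,0.1416],"grip":1},{"dp":[0,4,0],"rot":[0,0,0.1416],"grip":1},{"dp":[0,3.6,0],"rot":[0,0,0.1416],"grip":1},{"dp":[0,0,-30],"rot":[0,0,0.1416],"grip":1},{"dp":[0,0,-30],"rot":[0,0,0],"grip":1},{"dp":[0,0,0],"rot":[0,0,0],"grip":1}]' 20
python3 look.py a18; python3 - <<'E'
from h import *
R=env.get_state()["ee_rot"]; print(np.degrees(np.arctan2(R[1,0],R[0,0]) - a))
for f,b in(("wrist",(180,80,460,380)),("scene",(230,200,330,310))):
    i=cv2.imread(f"pics/a18_{f}.png")[b[1]:b[3],b[0]:b[2]].astype(float);i=255*(i/255)**.6
    k=2 if f=="wrist" else 5
    cv2.imwrite(f"pics/z18{f}.png",cv2.resize(i.astype(np.uint8),None,fx=k,fy=k,interpolation=cv2.INTER_CUBIC))
E
```

```text
time: 28.9
eef_pos: [0.6446, 0.0195, 0.2054]
ee_rot: [[0.364, 0.931, -0.009], [0.931, -0.364, 0.001], [-0.003, -0.009, -1.0]]
contact_force: [0.3, 0.4, -0.7]
grip_width: 0.0003
scene 0.46 69 (286, 264) [28.9 40.4]
wrist 0.8 1143 (350, 276) [37.1 25.7]
wrist 0.62 226 (315, 270) [17.2 29.2]
[0.6488 0.019  0.2126] [18.1 34.4] 0.0006026422754172002 [-0.07617834 -0.06090561 -0.11433492] 29.2
90.40249609316722
```

View pics/z18wrist.png

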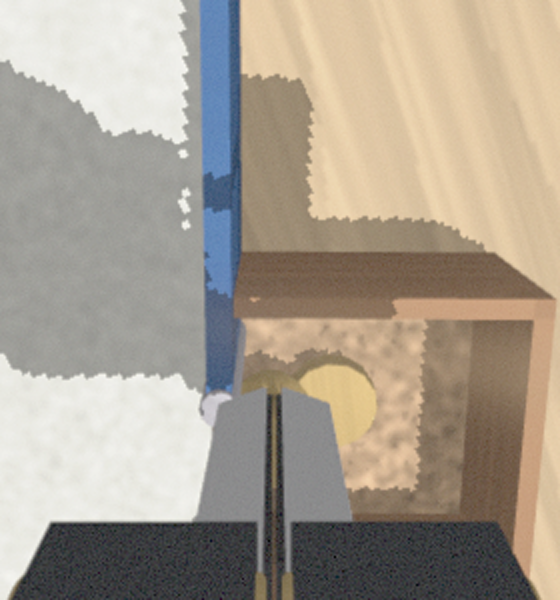

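View pics/z18scene.png

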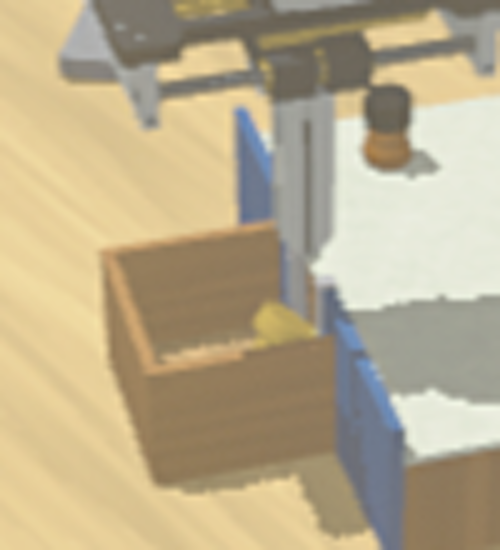

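The fingertips would come down close to the fence at this x, so I'll shift 8 mm further into the well. Then I'll lower to 45 mm tip height and look.

```bash
python3 -m jog '[{"dp":[7.4,-3,0],"rot":[0,0,0],"grip":1},{"dp":[0,0,-20],"rot":[0,0,0],"grip":1},{"dp":[0,0,-20],"rot":[0,0,0],"grip":1},{"dp":[0,0,-15],"rot":[0,0,0],"grip":1},{"dp":[0,0,-10],"rot":[0,0,0],"grip":1},{"dp":[0,0,-5],"rot":[0,0,0],"grip":1},{"dp":[0,0,0],"rot":[0,0,0],"grip":1}]'
python3 look.py a19; python3 - <<'E'
from h import *
for f,b in(("wrist",(180,80,460,380)),):
    i=cv2.imread(f"pics/a19_{f}.png")[b[1]:b[3],b[0]:b[2]].astype(float);i=255*(i/255)**.6
    k=2
    cv2.imwrite(f"pics/z19{f}.png",cv2.resize(i.astype(np.uint8),None,fx=k,fy=k,interpolation=cv2.INTER_CUBIC))
E
```

```text
time: 29.9
eef_pos: [0.6548, 0.0161, 0.1396]
ee_rot: [[0.365, 0.931, -0.001], [0.931, -0.365, 0.0], [-0.0, -0.001, -1.0]]
contact_force: [0.6, 0.5, -0.3]
grip_width: 0.0006
wrist 0.97 635 (359, 320) [42.4 33.9]
wrist 0.66 3 (316, 355) [25.1 17.7]
wrist 0.52 40 (313, 324) [23.8 31.9]
[0.6554 0.0162 0.1411] [25.3 34.2] 0.0003819993015271667 [-0.64004637 -0.03763915 -0.16978429] 30.2
```

View pics/z19wrist.png

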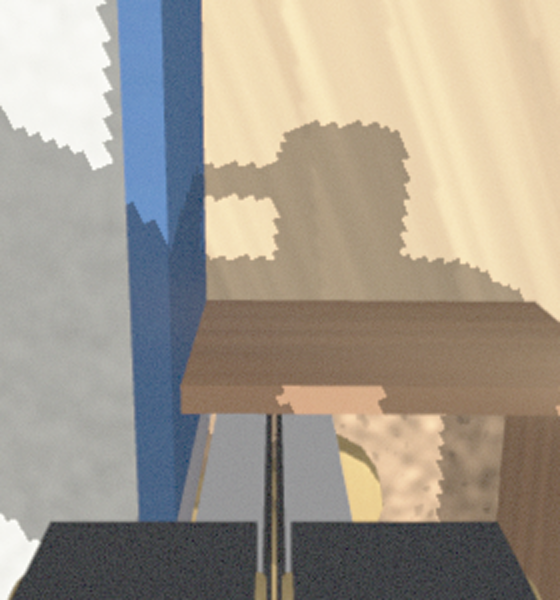

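The fingers are free in the well and the force is about zero. Sweeping slowly in -y.

```bash
python3 -m jog '[{"dp":[-1.5,-3.7,0],"rot":[0,0,0],"grip":1},{"dp":[-1.5,-3.7,0],"rot":[0,0,0],"grip":1},{"dp":[-1.1,-2.8,0],"rot":[0,0,0],"grip":1},{"dp":[-1.1,-2.8,0],"rot":[0,0,0],"grip":1},{"dp":[-1.1,-2.8,0],"rot":[0,0,0],"grip":1}]'
python3 -m jog '[{"dp":[-1.1,-2.8,0],"rot":[0,0,0],"grip":1},{"dp":[-1.1,-2.8,0],"rot":[0,0,0],"grip":1},{"dp":[-1.1,-2.8,0],"rot":[0,0,0],"grip":1}]'
python3 -m jog '[{"dp":[-1.1,-2.8,0],"rot":[0,0,0],"grip":1},{"dp":[-1.1,-2.8,0],"rot":[0,0,0],"grip":1}]'
python3 look.py a20; python3 - <<'E'
from h import *
for f,b in(("wrist",(180,80,460,380)),("scene",(230,200,330,310))):
    i=cv2.imread(f"pics/a20_{f}.png")[b[1]:b[3],b[0]:b[2]].astype(float);i=255*(i/255)**.6
    k=2 if f=="wrist" else 5
    cv2.imwrite(f"pics/z20{f}.png",cv2.resize(i.astype(np.uint8),None,fx=k,fy=k,interpolation=cv2.INTER_CUBIC))
E
```

```text
time: 30.7
eef_pos: [0.6487, 0.0001, 0.1403]
ee_rot: [[0.365, 0.931, 0.001], [0.931, -0.365, 0.0], [0.0, 0.001, -1.0]]
contact_force: [0.2, 1.3, 0.1]
grip_width: 0.0001
time: 31.0
eef_pos: [0.6473, -0.0076, 0.1416]
ee_rot: [[0.365, 0.931, 0.006], [0.931, -0.365, 0.002], [0.004, 0.005, -1.0]]
contact_force: [6.1, 3.8, 2.7]
grip_width: 0.0004
time: 31.2
eef_pos: [0.6474, -0.013, 0.1434]
ee_rot: [[0.365, 0.931, 0.013], [0.931, -0.365, 0.001], [0.006, 0.011, -1.0]]
contact_force: [8.6, 3.5, 6.2]
grip_width: 0.0007
wrist 0.87 935 (278, 306) [13.1  8.4]
wrist 0.61 1861 (340, 266) [38.  25.7]
wrist 0.58 1013 (286, 270) [16.8 23.7]
[ 0.6472 -0.0134  0.1435] [28.7  3.7] 0.0002729145968978098 [6.13258284 2.18547188 4.22221931] 31.5
```

View pics/z20wrist.png

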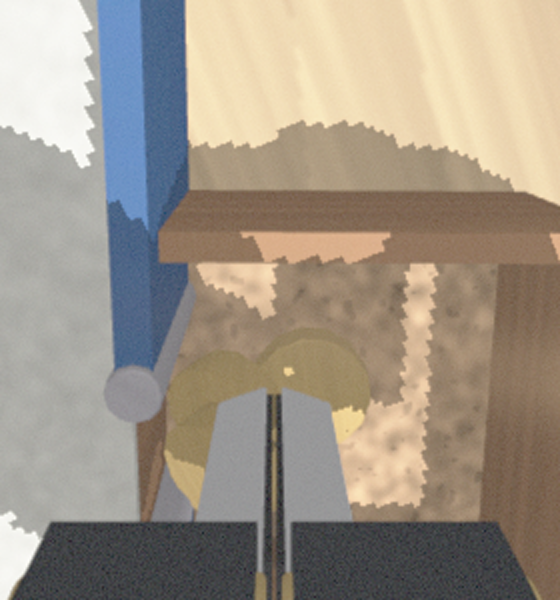

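View pics/z20scene.png

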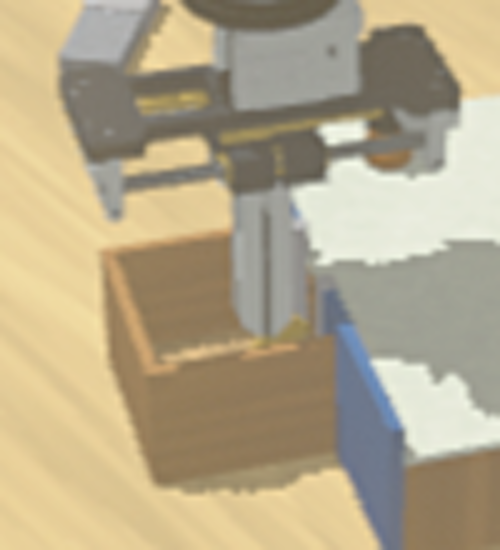

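The fingers met the pile with 6–9 N and have started riding up it. I'll lift off and look at the result.

```bash
python3 -m jog '[{"dp":[0,0,10],"rot":[0,0,0],"grip":1},{"dp":[0,0,30],"rot":[0,0,0],"grip":1},{"dp":[0,0,40],"rot":[0,0,0],"grip":1},{"dp":[-5,-15,10],"rot":[0,0,0],"grip":1},{"dp":[-5,-15,10],"rot":[0,0,0],"grip":1},{"dp":[-5,-15,0],"rot":[0,0,0],"grip":1},{"dp":[0,0,0],"rot":[0,0,0],"grip":1}]'
python3 look.py a21; python3 - <<'E'
from h import *
for f,b in(("wrist",(180,80,460,380)),("scene",(230,200,330,310))):
    i=cv2.imread(f"pics/a21_{f}.png")[b[1]:b[3],b[0]:b[2]].astype(float);i=255*(i/255)**.6
    k=2 if f=="wrist" else 5
    cv2.imwrite(f"pics/z21{f}.png",cv2.resize(i.astype(np.uint8),None,fx=k,fy=k,interpolation=cv2.INTER_CUBIC))
E
```

```text
time: 32.2
eef_pos: [0.6263, -0.0612, 0.2384]
ee_rot: [[0.368, 0.93, -0.004], [0.93, -0.368, -0.0], [-0.001, -0.003, -1.0]]
contact_force: [-0.7, -0.4, -1.3]
grip_width: 0.0004
scene 0.62 71 (284, 264) [32.5 36.8]
wrist 0.68 532 (304, 157) [18.1 10.7]
wrist 0.66 1285 (339, 162) [39.1  7.9]
[ 0.6278 -0.0581  0.2391] [ 27.3 -45. ] 0.0007721518094961209 [ 0.15756072 -0.11632871 -0.58451944] 32.5
```

View pics/z21wrist.png

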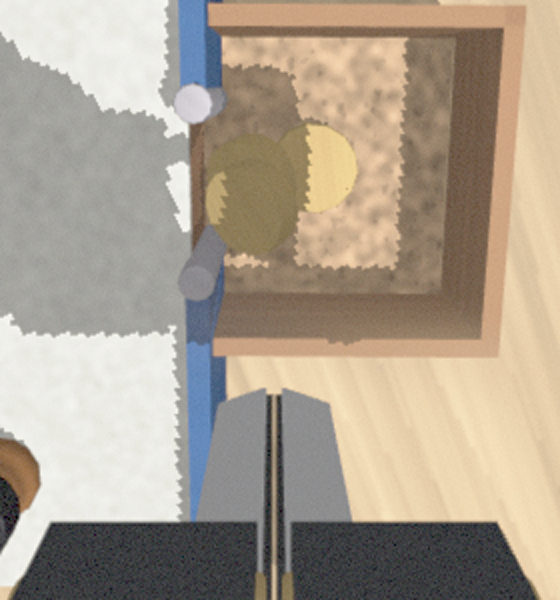

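View pics/z21scene.png

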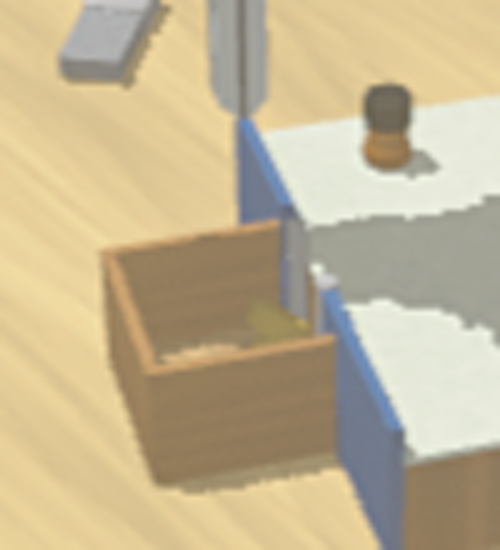

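The pile has settled lower. The top weight now lies nearly flat on the second, and all three are inside the well, below the rim. I'll let half a second pass, confirm nothing moves, then hand in.

```bash
python3 -m jog '[{"dp":[0,0,20],"rot":[0,0,0],"grip":1},{"dp":[0,0,0],"rot":[0,0,0],"grip":1},{"dp":[0,0,0],"rot":[0,0,0],"grip":1},{"dp":[0,0,0],"rot":[0,0,0],"grip":1},{"dp":[0,0,0],"rot":[0,0,0],"grip":1},{"dp":[0,0,0],"rot":[0,0,0],"grip":1}]'
python3 look.py a22; python3 - <<'E'
from h import *
V=snap("wrist");f=nets.silhouettes("wrist","weight1")
a1=cv2.imread("pics/a22_wrist.png").astype(int)
W=snap("wrist")
print("max change in well crop",np.percentile(abs(W[3]["pixels"][:,:,::-1].astype(int)-a1)[90:270,280:450].mean(2),[50,99]))
for c in["side","scene"]:
    snap(c)
    for t in["amber_jar","brush","solvent_bottle"]:print(c,t,[(np.round(d["location"],3),round(d["confidence"],2)) for d in nets.pinpoint(c,t)][:1])
i=cv2.imread("pics/a22_wrist.png")[80:380,180:460].astype(float);i=255*(i/255)**.5
cv2.imwrite("pics/z22.png",cv2.resize(i.astype(np.uint8),None,fx=2,fy=2,interpolation=cv2.INTER_CUBIC))
E
```

```text
time: 33.1
eef_pos: [0.6278, -0.0585, 0.2593]
ee_rot: [[0.365, 0.931, -0.001], [0.931, -0.365, 0.0], [-0.0, -0.001, -1.0]]
contact_force: [-0.1, -0.5, -0.9]
grip_width: 0.0006
wrist 0.79 1547 (304, 178) [18.8 -4.7]
wrist 0.75 1091 (336, 159) [39.1  7.6]
wrist 0.67 454 (304, 155) [18.4 10.4]
[ 0.6281 -0.0587  0.2601] [ 27.7 -45.4] 0.00017156660496643692 [-0.67603632 -0.70031197  0.32574479] 33.4
max change in well crop [ 2.33333333 15.33333333]
side amber_jar [(array([ 0.526, -0.069,  0.064]), 0.67)]
side brush [(array([ 0.477, -0.382,  0.001]), 0.87)]
side solvent_bottle [(array([ 0.472,  0.43 , -0.003]), 0.66)]
scene amber_jar [(array([ 0.524, -0.072,  0.064]), 0.51)]
scene brush [(array([ 0.479, -0.382,  0.002]), 0.94)]
scene solvent_bottle []
```

View pics/z22.png

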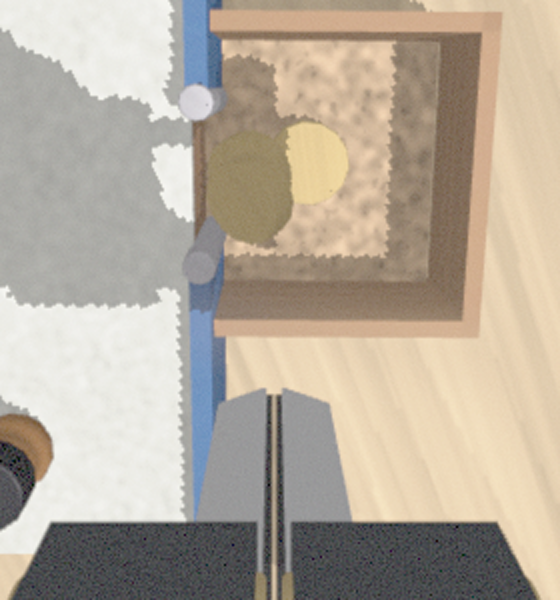

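View pics/a22_scene.png

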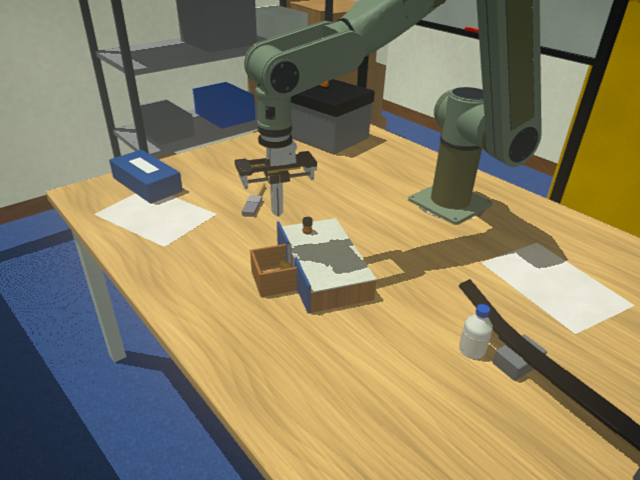

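The deck holds only the jar. Three weights are detected in the well, at (304,178), (336,159) and (304,155). The jar, brush and bottle are unmoved, and the arm is clear of everything. Handing in.

```bash
python3 -c "
from bench import order
print(order.hand_in())"
```

```text
the job is handed in; nothing more can be done
None
```

All three brass weights are off the deck and in the well, each pushed through the gate one at a time with the fingertips. I handed the job in at about 34 s of the 72 s allowed.

- **Extra nudge:** after the third push, two weights leaned face to face between the flat one and the deck-side wall, with the top one's upper face about 55 mm above the table. I swept the closed fingertips sideways once inside the well (6–9 N). The fingers rode up a little, and the pile ended up lower.
- **Final state:** the last wrist view shows one weight flat on the cork and the other two stacked next to it against the deck-side wall. All three were found by the network, are below the rim by my rough estimate, and looked still between pictures. They are not lying side by side on the cork.
- **Things left alone:** the jar and the brush read within about 4 mm of where they started. The bottle read unmoved from the side camera. The scene-camera network missed it in the last check, but it is visible in its usual place in that picture.
- **Disagreements:** the scene and side cameras placed weights a few millimetres off from the wrist camera. I used the wrist values, which agreed with the fitted box outline and the gate posts.

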